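# Load the sampler's gravity rail and aim its label reader

### The job

Push each all-blue sample hanger clear of the cluster on the rubber mat, hang it astride the sloped steel rail with its legs either side of the beam, and let it run down to the blue stop or the hanger already there, until every blue hanger present is on the rail; leave the two heavy red-topped reference hangers standing where they are and do not disturb the other things on the desk. Also swivel and tilt the white label reader by its orange ball handle so that its lens looks straight at the yellow cap on top of the rail's stop.

Things in the scene. Friction and masses are not known exactly. Their poses are not given: they have to be found in the camera images.
- sample1_mid (a point): Sample hanger (may be absent): all-blue plastic inverted U with a white strip on top, 0.16 kg, 90 mm long (x), 46 wide (y), 80 tall (z). Lower 55 mm: two 11 mm legs with a 24 mm slot between them along x, open below and at both ends; upper 25 mm: solid bridge. Alike end for end. The point is the centre of its outline: 40 mm above the feet, 15 mm below the underside of the bridge.
- sample2_mid (a point): Another sample hanger (may be absent), just like the first; same point and axes.
- sample3_mid (a point): Another sample hanger (may be absent), just like the first; same point and axes.
- sample4_mid (a point): Another sample hanger (may be absent), just like the first; same point and axes.
- ref1_mid (a point): Reference hanger, shaped and sized like a sample hanger but steel with a red top, about 0.9 kg, standing in the same row. Stays where it is. Point and axes as for the sample hangers.
- ref2_mid (a point): Reference hanger, shaped and sized like a sample hanger but steel with a red top, about 0.9 kg, standing in the same row. Stays where it is. Point and axes as for the sample hangers.
- mat: Dark grey rubber mat fixed to the desk, 4 mm thick. The hangers start upright on it in a row, long sides touching: no room for fingers until one is pushed out along its length. Origin: on the desk under the middle of the row's six places (46 mm apart); y along the row, x along the hangers, away from the robot. It reaches from x = -90 to 210, y = -160 to 160 mm; empty beyond the hangers on +x.
- beam: Fixed sloped beam, slippery, 14 mm wide, 12 deep, 385 long. Origin: on its top centre line at the face of the stop (low end, far from the robot), 75 mm above the desk. x points downhill (slope 0.30 rad), z square to its top; it runs from x = -385 (high end) to 0. A hanger astride rests its bridge on the top (centre at z = -15 mm) and slides down by itself when let go.
- rail: The rail's fixed stand: base plate 420 by 130 mm, 8 thick, and two posts 12 mm thick under the beam, 165 mm uphill and 165 mm downhill of the plate's centre. Origin: on the desk under the plate's centre; x level, towards the low end. Hangers run home have their centres 45, 135, 225 and 315 mm from the stop along the beam.
- target (a point): Centre of the yellow cap (cylinder 24 mm across, 22 mm tall) on top of the blue stop plate (50 mm wide) at the rail's low end.
- pivot (a point): The label reader's pivot, where its swivel and tilt axes cross, 190 mm above the desk, inside the white head (70 by 56 by 42 mm). Its axes turn with the head: x points straight out of the lens, y left, z up out of the head.
- handle (a point): Centre of the orange ball handle, 28 mm across, on a 10 mm stem out of the back of the reader's head: 110 mm from the pivot, exactly opposite to the lens direction. Moving the ball swivels and tilts the head, which stays where it is left.
- swivel (a joint): The reader's swivel about a vertical axis, rad, grows anticlockwise seen from above, range -1.5 to 1.5; stiff friction of about 0.12 N m holds it.
- tilt (a joint): The reader's tilt, rad, 0 when the lens looks level, grows as the lens turns down (ball up), range -0.6 to 0.8; friction of about 0.2 N m holds it.
- washbottle: White wash bottle, 64 mm across, 150 tall, loose bystander; origin under its centre.
- spanner: Steel spanner lying on the desk, loose bystander.
- marker: Red marker pen lying on the desk, 16 mm thick, 120 mm long, loose bystander.
- beaker: Steel beaker 72 mm across, 80 tall, loose bystander; origin under its centre.
- fitting: Brass fitting, cylinder 44 mm across, 30 tall, loose bystander; origin under its centre.
Things that resemble listed ones, but are neither listed nor needed, are in the scene too. Leave any green or purple look-alike of the part that bears sample1_mid alone.

How it is judged:
By the outcome, as a careful person would: the job done as asked, in the order asked, and still so for the second after the job is handed in, with the robot touching nothing.
Of sample1, sample2, sample3, sample4 only 3 to 4 are there at a start; the rules pass over those that are not, and their reading is None.
At some moment in a run one of sample1, sample2, sample3, sample4 may be knocked a few centimetres aside while the robot is not near it.
It also fails if it takes over 210 s, if anything falls off the work surface, if the arm or the gripper's body presses on something with over 40 N, if the wrist force passes 120 N, or if a joint passes its speed limit or range.

### The arm

A 7-joint arm with a two-finger parallel gripper is mounted at the origin on the work surface. World frame = base frame: x ahead of the robot, y to its left, z up, the work surface at z = 0. Lengths are in m, angles in degrees, forces in N, time in s.
With the tool pointing down it reaches from about 0.4 to 0.9 m from the base axis. Payload 5.5 kg.
Tool frame: the origin (TCP) lies midway between the tips of the shut fingers; the grasp point (between the pads) lies 19 mm behind it (robot.hold_point_z is the distance from the TCP to the grasp point, in m); z points along the fingers, y is the line along which they close (so a half turn about z gives the same grasp; the last joint's range is limited). The gripper opens to 85 mm and grips with 20 to 120 N. Pads are 22 mm wide; open, the fingers measure 114 mm over their backs; the gripper's body (76 mm by 85 mm) begins 54 mm behind the grasp point. The pads swing forward as they close: fully open they stand 13 mm farther back than shut.
Start: joints at [-58.201, 28.699, -24.465, 88.831, 12.651, 65.22, -12.049], TCP at [0.187, 0.623, 0.231] pointing down, gripper open.
Joint ranges: [-164.97, 164.97], [-17.58, 116.51], [-87.97, 89.64], [11.32, 138.91], [-80.73, 260.73], [10.89, 115.49], [-147.41, 147.41]. Speed limits (degrees/s): [147.25, 147.25, 180, 180, 180, 180, 180].

### API

Orientations are given as a 3x3 rotation matrix whose columns are the frame's x, y, z axes.
In Python, from cell import robot gives the robot as it stands. The module is installed in compiled form; this text tells all that it offers.
- The arm moves only by the tool apply_moves, never from a script. Its argument "series" is a list of rows, each an object of numbers: "hand": the closure, from 0 (fully open) to 1 (shut); "x", "y", "z": the shift along the tool's x, y, z in cm; "wx", "wy", "wz": the turn, a rotation vector about the tool's x, y, z in rad. In form: [{"hand": .., "x": .., "y": .., "z": .., "wx": .., "wy": .., "wz": ..}, ...]. A call has 1 to 8 rows; each row shifts and turns the commanded pose from where the row before left it, along the tool's axes as they then stand; what a row does not reach is not made up. A row lasts 1/8 s, in which the tool goes at most 62.5 mm and 10.7 degrees, less where a joint would pass 70% of its speed; a pose out of reach is approached as far as the arm can. A call is refused whole if a number of a shift passes 6.25 or a number of a turn 0.188, either way. A call with a gripper value outside its range is refused whole. The fingers move at their own pace and stop on an object; "grip_force" is the grip in N (left out, the last holds). Time passes only in rows, so rows that do not move let the fingers close. It gives the time, the measured TCP pose, the force, the opening and the grip force at its end, in the units of the state.
- robot.read_state(): the state, without advancing time (a new reading comes with each control period).
- robot.capture(name): name is "side" or "top" or "wrist"; returns a dict with "img" (480x640x3 uint8, red, green, blue), "range_z" (480x640 float32, m along the optical axis (not along the pixel's ray), 0 where there is no reading), "fx", "fy", "cx", "cy" (pixels), "k1" (the pictures are not rectified: a ray, as slopes to the right and down, at radius r is drawn at 1 + k1 r^2 times it, then the intrinsics apply), "R" (3x3) and "t" (3): a world point X has camera coordinates R X + t. Camera axes: x right, y down, z forward; pixel columns grow to the right and rows downward; lengths in m; the calibration is good to about 2 mm. A picture is of the moment at which its call begins.
- robot.job_done(): hands the job in; it is judged then, once.
The state is a dict: "time_s": time; "q": joint angles; "dq": joint speeds; "tau": joint torques, N m; "eef_pos": TCP position; "orientation": TCP orientation; "wrist_force": force on the tool from outside, world axes, zero at the start; "ft_torque": the same for the moment, N m; "width": finger opening in m; "gripper_force": force on a finger pad.
Only numpy, scipy, OpenCV 4.12 (cv2) and the standard library are available. Lean on these libraries where they do the work, as an engineer would, in place of code of your own. Each camera call takes 0.05 s, during which the arm holds its last target. There are 200 camera calls.

## Working session

There is one attempt and no reset: what is moved stays moved. The work goes in short steps, Python scripts to look and compute and a tool call to move; the robot and the scene stay as the last step left them, time stands still between calls to the robot, and variables do not carry over. Pictures are saved under pics/ and viewed, at most 14 in all, crops included, and the job is handed in when it is done.

Besides the shell and the picture viewer there is one more tool, called after ">>>" as name(argument=value, ...), one argument or row to a line, values as JSON. apply_moves: Moves the arm, as the interface text tells. Its arguments: {"type":"object","properties":{"series":{"type":"array","items":{"type":"object","properties":{"hand":{"type":"number"},"x":{"type":"number"},"y":{"type":"number"},"z":{"type":"number"},"wx":{"type":"number"},"wy":{"type":"number"},"wz":{"type":"number"}}}},"grip_force":{"type":"number"}},"required":["series"]}

```bash
mkdir -p pics; cat > h.py <<'E'
import numpy as np, cv2
from cell import robot
def cap(n,save=None):
    c=robot.capture(n)
    if save: cv2.imwrite('pics/'+save,c['img'][:,:,::-1])
    return c
def ray(c,u,v):
    d=np.array([(u-c['cx'])/c['fx'],(v-c['cy'])/c['fy']]);p=d.copy()
    for _ in range(20): p=d/(1+c['k1']*(p@p))
    R=np.array(c['R']);t=np.array(c['t'])
    return -R.T@t, R.T@np.array([p[0],p[1],1.0])
def onz(c,u,v,z):
    o,d=ray(c,u,v); return o+d*(z-o[2])/d[2]
def dep(c,u,v):
    o,d=ray(c,u,v); return o+d*float(c['range_z'][int(round(v)),int(round(u))])
def proj(c,X):
    p=np.array(c['R'])@np.array(X)+np.array(c['t']);a=p[:2]/p[2];a=a*(1+c['k1']*(a@a))
    return c['fx']*a[0]+c['cx'],c['fy']*a[1]+c['cy']
def tri(c1,p1,c2,p2):
    o1,d1=ray(c1,*p1);o2,d2=ray(c2,*p2)
    s=np.linalg.lstsq(np.c_[d1,-d2],o2-o1,rcond=None)[0]
    a,b=o1+s[0]*d1,o2+s[1]*d2
    return (a+b)/2,np.linalg.norm(a-b)
def cloud(c):
    v,u=np.mgrid[0:480,0:640]
    d=np.stack([(u-c['cx'])/c['fx'],(v-c['cy'])/c['fy']],-1);p=d.copy()
    for _ in range(20): p=d/(1+c['k1']*(p**2).sum(-1,keepdims=True))
    z=c['range_z'][...,None]
    X=np.concatenate([p*z,z],-1)-np.array(c['t'])
    X=X@np.array(c['R']); X[c['range_z']==0]=np.nan
    return X
E
python3 - <<'E'
from h import *
for n in('top','side','wrist'):
    c=cap(n,n+'0.png'); print(n,c['fx'],c['k1'],np.round(-np.array(c['R']).T@c['t'],3).tolist(),np.round(c['R'],2).tolist())
s=robot.read_state();print(s)
E
```

```text
top 439.6516411944625 0.01719291506323863 [0.332, 0.007, 1.297] [[0.02, -1.0, 0.02], [-0.99, -0.03, -0.15], [0.15, -0.02, -0.99]]
side 501.5220265770659 -0.10344933187547577 [0.45, -1.043, 0.873] [[1.0, -0.05, 0.02], [-0.01, -0.59, -0.81], [0.05, 0.81, -0.59]]
wrist 376.70470482062416 0.0016702842191525938 [0.125, 0.641, 0.373] [[0.29, 0.96, -0.0], [0.93, -0.28, 0.26], [0.25, -0.08, -0.97]]
{'time_s': 0.15, 'q': array([-58.20062169,  28.74310956, -24.45585933,  88.87614012,
        12.64929668,  65.21862954, -12.04728521]), 'dq': array([-0.05213011, -0.17026485, -0.0747415 , -0.2284731 ,  0.02172896,
       -0.02417023,  0.06681854]), 'tau': array([-6.85469073e-03, -5.70035541e+01, -5.82529888e+00, -2.81284869e+01,
        1.06861940e-02,  7.73274223e-03, -3.29528882e-05]), 'eef_pos': array([0.18685973, 0.62202168, 0.23049163]), 'orientation': array([[-9.57744712e-01,  2.87619183e-01, -5.21232495e-04],
       [ 2.87619639e-01,  9.57743701e-01, -1.39515286e-03],
       [ 9.79344128e-05, -1.48611698e-03, -9.99998891e-01]]), 'wrist_force': array([-0.57284869, -0.506256  ,  0.02846994]), 'ft_torque': array([-0.0078282 , -0.03370308, -0.04974752]), 'gripper_force': 0.0, 'width': 0.08548261436226981}
```

View pics/top0.png

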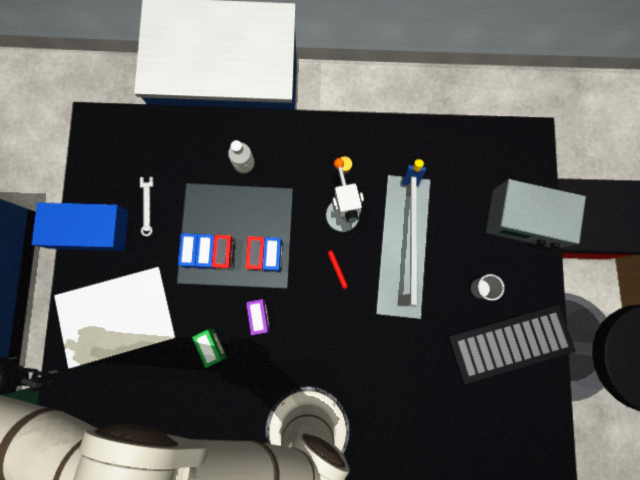

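View pics/side0.png

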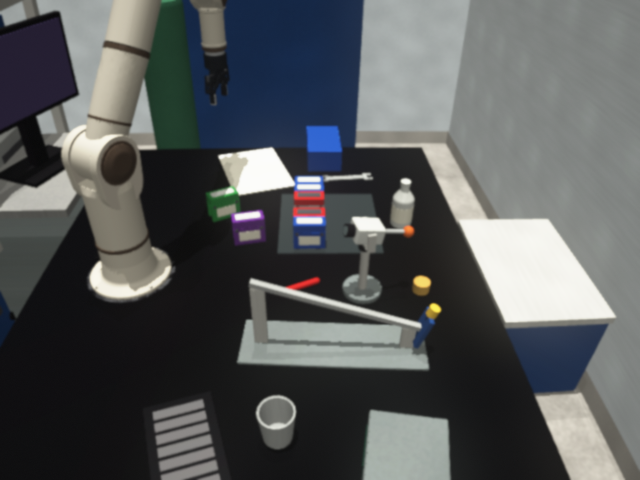

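The top view shows blue hangers at about (188,250), (204,250) and (272,254), and red ones at (223,251) and (255,253), with a gap at (239,252). The rail runs from (414,300) to (413,180), the cap is at (419,163), the reader head at (347,198) and the orange ball at (340,163). The ball and cap also show in the side view, at (408,231) and (434,310).

```bash
python3 - <<'E'
from h import *
T=cap('top');S=cap('side')
XT=cloud(T);XS=cloud(S)
def mask(c,lo,hi,roi):
    h=cv2.cvtColor(c['img'],cv2.COLOR_RGB2HSV);m=cv2.inRange(h,lo,hi);k=np.zeros_like(m);u0,v0,u1,v1=roi;k[v0:v1,u0:u1]=255
    return m&k
def comps(m,mn=15):
    n,l,st,ce=cv2.connectedComponentsWithStats(m)
    return [(l==i,st[i].tolist(),ce[i].round(1).tolist()) for i in range(1,n) if st[i][4]>=mn]
for nm,c,X,roi in(('T',T,XT,(140,200,310,320)),('S',S,XS,(270,160,400,260))):
  for col,lo,hi in(('blue',(105,120,60),(130,255,255)),('redA',(0,150,60),(8,255,255)),('redB',(172,150,60),(180,255,255)),('white',(0,0,150),(180,60,255))):
    for l,st,ce in comps(mask(c,lo,hi,roi)):
      p=X[l];p=p[p[:,2]>.07] if col!='white' else p
      print(nm,col,st,ce,np.nanmedian(p,0).round(4) if len(p) else None, onz(c,*ce,.084).round(4))
# whole-hanger cluster from depth
l=(XT[...,2]>.075)&(XT[...,2]<.095)
k=np.zeros_like(l);k[200:320,140:310]=1;l&=k
for a,st,ce in comps(l.astype(np.uint8),50):
  p=XT[a];r=cv2.minAreaRect(p[:,:2].astype(np.float32)*1000);print('cl',st,np.nanmean(p,0).round(4),r)
# ball, cap
for nm,c,X,roi in(('T',T,XT,(320,140,440,190)),('S',S,XS,(380,210,460,330))):
  for col,lo,hi in(('or',(3,150,80),(15,255,255)),('ye',(17,150,80),(35,255,255))):
    for a,st,ce in comps(mask(c,lo,hi,roi)): print(nm,col,st,ce,np.nanmedian(X[a],0).round(4))
# beam top from depth top view
p=XT[170:315,395:432].reshape(-1,3);p=p[(p[:,2]>.07)&(p[:,2]<.22)]
print('beam pts',len(p),np.nanmin(p,0),np.nanmax(p,0))
A=p[(p[:,0]>p[:,0].min()+.05)&(p[:,0]<p[:,0].max()-.08)]
m=A.mean(0);u,s,v=np.linalg.svd(A-m);print(m.round(4),v[0].round(4),s)
# side view beam top
p=XS[270:330,245:440].reshape(-1,3);p=p[(p[:,2]>.06)&(p[:,2]<.22)];A=p;m=A.mean(0);u,s,v=np.linalg.svd(A-m);print('S',m.round(4),v[0].round(4),s)
q=XT[175:235,325:372].reshape(-1,3);q=q[q[:,2]>.17];print('head',len(q),q.mean(0),q.min(0),q.max(0))
q=XS[205:260,335:395].reshape(-1,3);q=q[q[:,2]>.16];print('headS',len(q),q.mean(0),q.min(0),q.max(0))
E
```

```text
T blue [177, 233, 37, 36, 610] [195.3, 250.7] [0.4815 0.3241 0.0843] [0.4841 0.3248 0.084 ]
T blue [263, 237, 19, 35, 320] [272.4, 254.2] [0.4778 0.1085 0.0846] [0.48   0.1121 0.084 ]
T redA [213, 235, 19, 33, 325] [222.9, 251.1] [0.4824 0.2421 0.0845] [0.485 0.249 0.084]
T redA [246, 236, 18, 34, 290] [254.0, 253.2] [0.4771 0.1636 0.0842] [0.4814 0.163  0.084 ]
T white [141, 200, 11, 36, 226] [146.4, 218.1] [0.5848 0.4947 0.0079] [0.5719 0.4657 0.084 ]
T white [182, 237, 12, 25, 242] [187.2, 249.1] [0.4879 0.3469 0.0855] [0.488  0.3473 0.084 ]
T white [199, 238, 11, 25, 239] [204.1, 250.1] [0.4866 0.3002 0.0855] [0.4864 0.3008 0.084 ]
T white [266, 241, 11, 25, 237] [271.2, 253.1] [0.4831 0.1154 0.0853] [0.483  0.1155 0.084 ]
T white [140, 267, 31, 53, 1278] [152.4, 296.0] [0.3561 0.4596 0.0067] [0.3574 0.4317 0.084 ]
T white [250, 303, 12, 17, 161] [255.6, 311.5] [0.3211 0.151  0.0813] [0.3222 0.1512 0.084 ]
S blue [308, 160, 34, 12, 377] [324.6, 165.1] None [0.543  0.4384 0.084 ]
S blue [294, 175, 5, 15, 34] [295.4, 182.1] [0.4475 0.3264 0.083 ] [0.4458 0.3268 0.084 ]
S blue [319,
[... 1860 characters left out ...]
, 99] [409.0, 230.9] [ 0.7191 -0.0705  0.1757]
S ye [413, 275, 18, 20, 175] [420.9, 286.2] [ 0.7638 -0.1059  0.0212]
S ye [427, 303, 15, 15, 160] [433.7, 310.1] [ 0.7377 -0.2934  0.1266]
beam pts 1087 [ 0.34634951 -0.30944338  0.07129647] [ 0.73070634 -0.24727952  0.19117303]
[ 0.5154 -0.2672  0.1359] [-0.9517  0.0735  0.298 ] [1.85808418 0.12914255 0.08589387]
S [ 0.522  -0.2714  0.1233] [-0.9892  0.0645  0.1319] [6.94142861 1.47129285 1.18565707]
head 877 [ 0.60707495 -0.08490977  0.20653061] [ 0.55547841 -0.12412123  0.1720701 ] [ 0.68418905 -0.04718646  0.22131991]
headS 1047 [ 0.60997804 -0.10323011  0.19998551] [ 0.55715148 -0.1290493   0.16007136] [ 0.68221274 -0.05317437  0.21968044]
```

>>> apply_moves(
  series=[
    {"hand": 0.86, "wz": -0.135},
    {"hand": 0.86, "wz": -0.135},
    {"hand": 0.86, "x": -3.8, "y": -4.5},
    {"hand": 0.86, "x": -3.8, "y": -4.5},
    {"hand": 0.86, "x": -3.8, "y": -4.5},
    {"hand": 0.86, "x": -3.8, "y": -4.5},
    {"hand": 0.86, "x": -3.8, "y": -4.5},
    {"hand": 0.86, "x": -3.8, "y": -4.5},
  ],
)

```text
invalid input
```

```bash
cat >> h.py <<'E'
from scipy.spatial.transform import Rotation as Ro
def rz(yaw,pitch=0.0):
    # tool orientation: tool x = -forward, y = left, z down; forward yaw (rad), pitch = nose down slope
    f=Ro.from_euler('ZY',[yaw,pitch]).as_matrix()
    return np.c_[-f[:,0],f[:,1],-f[:,2]]
def go(p,R=None):
    s=robot.read_state();R0=np.array(s['orientation']);d=R0.T@(np.array(p)-s['eef_pos'])
    print('t',round(s['time_s'],1),'pos',s['eef_pos'].round(4),'F',s['wrist_force'].round(1),'w',round(s['width'],4))
    print(' shift now-axes cm',(d*100).round(2))
    if R is not None: print(' rotvec',Ro.from_matrix(R0.T@R).as_rotvec().round(3),'shift after turn cm',((R.T@(np.array(p)-s['eef_pos']))*100).round(2))
E
python3 - <<'E'
from h import *
go([.41,.349,.04],rz(-.021))
print(robot.read_state()['q'].round(1))
cap('wrist','w1.png')
E
```

```text
t 0.2 pos [0.1869 0.6222 0.2308] F [-0.2 -0.  -0.3] w 0.0853
 shift now-axes cm [-29.23 -19.73  19.1 ]
 rotvec [-0.001 -0.    -0.271] shift after turn cm [-22.88 -26.85  19.08]
[-58.2  28.7 -24.5  88.9  12.7  65.2 -12. ]
```

View pics/w1.png

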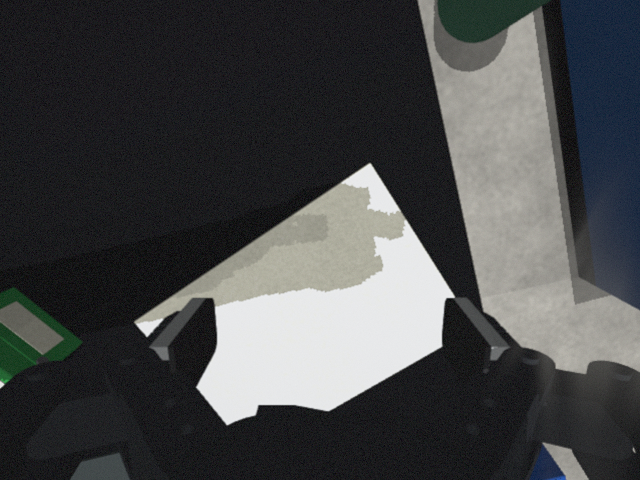

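The wrist view still shows the start pose: the paper in the middle, the green look-alike at (40,335), and the open fingers at (185,340) and (475,340). The move was refused, so I'll fill in every field.

>>> apply_moves(
  series=[
    {"hand": 0.86, "x": 0, "y": 0, "z": 0, "wx": 0, "wy": 0, "wz": -0.135},
    {"hand": 0.86, "x": 0, "y": 0, "z": 0, "wx": 0, "wy": 0, "wz": -0.135},
    {"hand": 0.86, "x": -3.8, "y": -4.5, "z": 0, "wx": 0, "wy": 0, "wz": 0},
    {"hand": 0.86, "x": -3.8, "y": -4.5, "z": 0, "wx": 0, "wy": 0, "wz": 0},
    {"hand": 0.86, "x": -3.8, "y": -4.5, "z": 0, "wx": 0, "wy": 0, "wz": 0},
    {"hand": 0.86, "x": -3.8, "y": -4.5, "z": 0, "wx": 0, "wy": 0, "wz": 0},
    {"hand": 0.86, "x": -3.8, "y": -4.5, "z": 0, "wx": 0, "wy": 0, "wz": 0},
    {"hand": 0.86, "x": -3.8, "y": -4.5, "z": 0, "wx": 0, "wy": 0, "wz": 0},
  ],
  grip_force=40,
)

```text
time_s: 1.3
eef_pos: [0.4101, 0.346, 0.2316]
orientation: [[-1.0, 0.022, 0.001], [0.022, 1.0, 0.0], [-0.001, 0.0, -1.0]]
wrist_force: [0.3, 0.5, 0.3]
width: 0.0121
gripper_force: 0.0
```

```bash
python3 - <<'E'
from h import *
go([.41,.349,.04],rz(-.021))
print(robot.read_state()['q'].round(1))
cap('wrist','w2.png')
E
```

```text
t 1.3 pos [0.4101 0.346  0.2316] F [0.3 0.5 0.3] w 0.0121
 shift now-axes cm [ 0.03  0.29 19.16]
 rotvec [ 0.     0.001 -0.001] shift after turn cm [ 0.02  0.29 19.16]
[-23.7  16.7 -23.1 105.3   7.5  59.5  39. ]
```

View pics/w2.png

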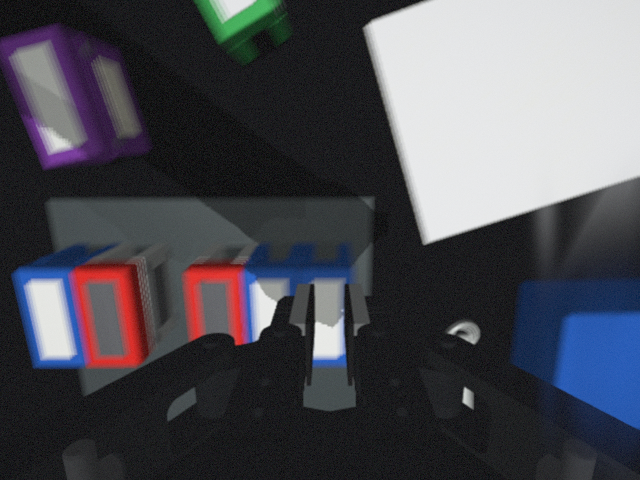

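The wrist view looks straight down the fingers at (330,340), just beside the outermost blue hanger. The row shows clearly: blue, red, gap, red, blue, blue. I'll lower behind hanger 1 and push it.

>>> apply_moves(
  series=[
    {"hand": 0.86, "x": 0, "y": 0.25, "z": 5, "wx": 0, "wy": 0, "wz": 0},
    {"hand": 0.86, "x": 0, "y": 0, "z": 5, "wx": 0, "wy": 0, "wz": 0},
    {"hand": 0.86, "x": 0, "y": 0, "z": 5, "wx": 0, "wy": 0, "wz": 0},
    {"hand": 0.86, "x": 0, "y": 0, "z": 4.2, "wx": 0, "wy": 0, "wz": 0},
    {"hand": 0.86, "x": -1, "y": 0, "z": 0, "wx": 0, "wy": 0, "wz": 0},
    {"hand": 0.86, "x": -1, "y": 0, "z": 0, "wx": 0, "wy": 0, "wz": 0},
    {"hand": 0.86, "x": -1, "y": 0, "z": 0, "wx": 0, "wy": 0, "wz": 0},
    {"hand": 0.86, "x": -1, "y": 0, "z": 0, "wx": 0, "wy": 0, "wz": 0},
  ],
)

```text
time_s: 2.35
eef_pos: [0.4499, 0.3503, 0.0409]
orientation: [[-1.0, 0.022, 0.001], [0.022, 1.0, 0.002], [-0.001, 0.002, -1.0]]
wrist_force: [-4.2, 0.9, 2.6]
width: 0.0119
gripper_force: 1.6
```

>>> apply_moves(
  series=[
    {"hand": 0.86, "x": -1.2, "y": 0, "z": 0, "wx": 0, "wy": 0, "wz": 0},
    {"hand": 0.86, "x": -1.2, "y": 0, "z": 0, "wx": 0, "wy": 0, "wz": 0},
    {"hand": 0.86, "x": -1.2, "y": 0, "z": 0, "wx": 0, "wy": 0, "wz": 0},
    {"hand": 0.86, "x": -1.2, "y": 0, "z": 0, "wx": 0, "wy": 0, "wz": 0},
    {"hand": 0.86, "x": -1.2, "y": 0, "z": 0, "wx": 0, "wy": 0, "wz": 0},
    {"hand": 0.86, "x": -1.2, "y": 0, "z": 0, "wx": 0, "wy": 0, "wz": 0},
    {"hand": 0.86, "x": -1.2, "y": 0, "z": 0, "wx": 0, "wy": 0, "wz": 0},
    {"hand": 0.86, "x": -0.6, "y": 0, "z": 0, "wx": 0, "wy": 0, "wz": 0},
  ],
)

```text
time_s: 3.35
eef_pos: [0.5404, 0.3471, 0.0397]
orientation: [[-1.0, 0.022, 0.001], [0.022, 1.0, 0.0], [-0.001, 0.0, -1.0]]
wrist_force: [-3.9, 1.7, 2.2]
width: 0.0122
gripper_force: 1.3
```

```bash
cat >> h.py <<'E'
def row(save=None):
    "centres and yaw of hanger tops (strips) near the mat, from top view"
    c=cap('top',save);X=cloud(c);h=cv2.cvtColor(c['img'],cv2.COLOR_RGB2HSV)
    for col,lo,hi in(('sample',(0,0,150),(180,60,255)),('ref',(0,150,60),(8,255,255))):
        m=cv2.inRange(h,lo,hi);m[:150]=0;m[330:]=0;m[:,:165]=0;m[:,310:]=0
        m&=((X[...,2]>.06)&(X[...,2]<.1)).astype(np.uint8)*255
        n,l,st,ce=cv2.connectedComponentsWithStats(m)
        for i in range(1,n):
            if st[i][4]<100: continue
            v,u=np.nonzero(l==i);P=np.array([onz(c,a,b,.084)[:2] for a,b in zip(u,v)])
            q=P-P.mean(0);w=np.linalg.svd(q.T)[0][:,0] if 0 else np.linalg.svd(q,full_matrices=False)[2][0];w=w*np.sign(w[0])
            print(col,'strip centre',P.mean(0).round(4),'yaw',round(float(np.arctan2(w[1],w[0])),3),'depth z',np.nanmedian(X[l==i][:,2]).round(4),'px',ce[i].round(0))
    return c
E
python3 - <<'E'
from h import *
go([.6,.345,.04],rz(-.021)); row()
E
```

```text
t 3.4 pos [0.5404 0.3471 0.0397] F [-3.9  1.7  2.2] w 0.0122
 shift now-axes cm [-5.97 -0.07 -0.02]
 rotvec [ 0.     0.001 -0.001] shift after turn cm [-5.97 -0.08 -0.03]
sample strip centre [0.6074 0.3426] yaw 0.101 depth z 0.0854 px [192. 207.]
sample strip centre [0.5802 0.2767] yaw -0.454 depth z 0.0856 px [215. 217.]
sample strip centre [0.4829 0.1157] yaw -0.032 depth z 0.0849 px [271. 253.]
ref strip centre [0.4989 0.2431] yaw 0.362 depth z 0.084 px [225. 246.]
ref strip centre [0.4806 0.163 ] yaw -0.005 depth z 0.0847 px [254. 254.]
```

```bash
python3 - <<'E'
from h import *
a=cap('top')['img'][170:300,160:320];b=cap('side')['img'][140:270,250:410]
cv2.imwrite('pics/m1.png',cv2.resize(np.vstack([a,b]),None,fx=2.3,fy=2.3,interpolation=3)[:,:,::-1])
E
```

```text
(no output)
```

View pics/m1.png

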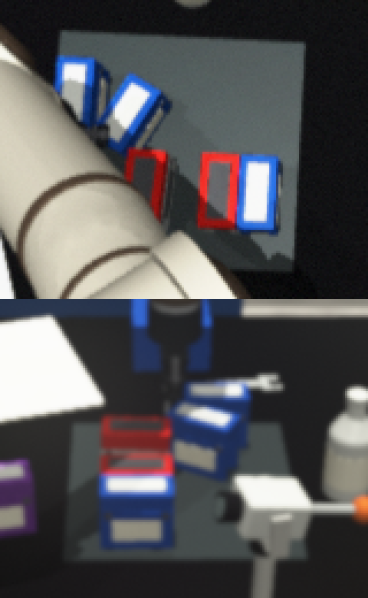

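The crop shows that blue 2 came along with blue 1 and turned clockwise. Blue 1 is at about (80,90) and blue 2 at about (140,115) in the upper crop. The red ones look unmoved. Both blues are out, so I'll back off and measure.

>>> apply_moves(
  series=[
    {"hand": 0.86, "x": 1, "y": 0.3, "z": 0, "wx": 0, "wy": 0, "wz": 0},
    {"hand": 0.86, "x": 0, "y": 0, "z": -4, "wx": 0, "wy": 0, "wz": 0},
    {"hand": 0.5, "x": 0, "y": 0, "z": -6, "wx": 0, "wy": 0, "wz": 0},
    {"hand": 0, "x": 0, "y": -2, "z": -6, "wx": 0, "wy": 0, "wz": 0},
    {"hand": 0, "x": 0, "y": -3, "z": -4, "wx": 0, "wy": 0, "wz": 0},
    {"hand": 0, "x": 0, "y": 0, "z": 0, "wx": 0, "wy": 0, "wz": 0},
  ],
)

```text
time_s: 4.25
eef_pos: [0.5302, 0.2986, 0.2422]
orientation: [[-1.0, 0.026, 0.006], [0.026, 1.0, 0.0], [-0.006, 0.001, -1.0]]
wrist_force: [-0.2, 0.3, -0.1]
width: 0.0826
gripper_force: 0.0
```

```bash
cat >> h.py <<'E'
def wrow(cam='wrist',save=None,zlo=.075,zhi=.095):
    c=cap(cam,save);X=cloud(c);h=cv2.cvtColor(c['img'],cv2.COLOR_RGB2HSV)
    for col,lo,hi in(('sample',(0,0,130),(180,70,255)),('ref',(0,150,60),(8,255,255)),('refB',(172,150,60),(180,255,255))):
        m=cv2.inRange(h,lo,hi)&((X[...,2]>zlo)&(X[...,2]<zhi)).astype(np.uint8)*255
        n,l,st,ce=cv2.connectedComponentsWithStats(m)
        for i in range(1,n):
            if st[i][4]<100: continue
            v,u=np.nonzero(l==i);zz=.084
            P=np.array([onz(c,a,b,zz)[:2] for a,b in zip(u,v)])
            r=cv2.minAreaRect((P*1000).astype(np.float32));b=cv2.boxPoints(r)
            e=max((b[1]-b[0],b[2]-b[1]),key=np.linalg.norm);e=e*np.sign(e[0])
            print(col,'rect',np.round(np.array(r[0])/1000,4),'size',np.round(r[1]),'yaw',round(float(np.arctan2(e[1],e[0])),3),'z',np.nanmedian(X[l==i][:,2]).round(4),'px',ce[i].round(0))
    return c
E
python3 - <<'E'
from h import *
go([.6,.345,.04],rz(-.021)); wrow('wrist','w3.png'); print(); wrow('top')
E
```

```text
t 4.2 pos [0.5302 0.2986 0.2422] F [-0.2  0.3 -0.1] w 0.0826
 shift now-axes cm [-6.73  4.81 20.27]
 rotvec [ 0.001  0.006 -0.005] shift after turn cm [-6.88  4.78 20.22]
sample rect [0.4842 0.1132] size [27. 70.] yaw -0.019 z 0.0855 px [ 92. 167.]
sample rect [0.5777 0.277 ] size [27. 71.] yaw -0.518 z 0.0853 px [306. 275.]
sample rect [0.6    0.3417] size [27. 71.] yaw -0.024 z 0.0852 px [381. 297.]
ref rect [0.4878 0.2523] size [46. 89.] yaw -0.074 z 0.0845 px [270. 164.]
ref rect [0.4856 0.1627] size [49. 88.] yaw -0.019 z 0.0845 px [155. 166.]

sample rect [0.5886 0.2728] size [25. 43.] yaw -0.526 z 0.0854 px [218. 213.]
sample rect [0.4834 0.1156] size [26. 68.] yaw -0.02 z 0.0853 px [271. 253.]
sample rect [0.3092 0.1466] size [72. 26.] yaw 0.291 z 0.0812 px [257. 313.]
ref rect [0.4856 0.2518] size [47. 89.] yaw -0.068 z 0.084 px [224. 249.]
ref rect [0.4827 0.1625] size [44. 90.] yaw -0.021 z 0.0844 px [254. 253.]
```

View pics/w3.png

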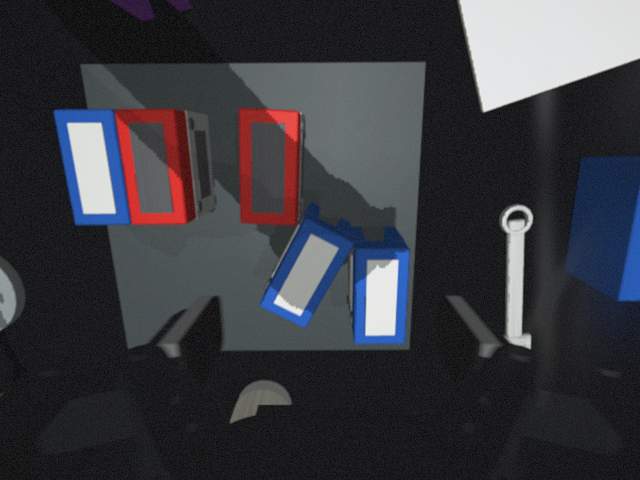

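The two blues touch at a corner near (355,235), but their +x ends are apart. I'll grip blue 1 about 22 mm beyond its centre, towards +x.

>>> apply_moves(
  series=[
    {"hand": 0.17, "x": -4.6, "y": 2.2, "z": 0, "wx": 0, "wy": 0.006, "wz": -0.004},
    {"hand": 0.17, "x": -4.6, "y": 2.2, "z": 0, "wx": 0, "wy": 0, "wz": 0},
    {"hand": 0.17, "x": 0, "y": 0, "z": 4, "wx": 0, "wy": 0, "wz": 0},
    {"hand": 0.17, "x": 0, "y": 0, "z": 4, "wx": 0, "wy": 0, "wz": 0},
    {"hand": 0.17, "x": 0, "y": 0, "z": 3, "wx": 0, "wy": 0, "wz": 0},
    {"hand": 0.17, "x": 0, "y": 0, "z": 0, "wx": 0, "wy": 0, "wz": 0},
  ],
)

```text
time_s: 5.1
eef_pos: [0.6161, 0.3421, 0.1225]
orientation: [[-1.0, 0.016, -0.015], [0.016, 1.0, -0.004], [0.015, -0.005, -1.0]]
wrist_force: [0.6, -1.5, 0.4]
width: 0.071
gripper_force: 0.0
```

```bash
python3 - <<'E'
from h import *
go([.622,.341,.048],rz(-.021)); wrow('wrist')
E
```

```text
t 5.1 pos [0.6161 0.3421 0.1225] F [ 0.6 -1.5  0.4] w 0.071
 shift now-axes cm [-0.7  -0.07  7.44]
 rotvec [-0.005 -0.015  0.005] shift after turn cm [-0.59 -0.1   7.45]
sample rect [0.4947 0.2599] size [7. 6.] yaw 1.554 z 0.0854 px [137.   6.]
sample rect [0.5785 0.2766] size [27. 71.] yaw -0.52 z 0.0853 px [195. 197.]
sample rect [0.601  0.3417] size [27. 71.] yaw -0.026 z 0.0852 px [328. 239.]
sample rect [0.7361 0.221 ] size [40. 16.] yaw 1.559 z 0.0822 px [129. 469.]
ref rect [0.5122 0.2518] size [49. 44.] yaw 1.505 z 0.0842 px [127.  60.]
```

>>> apply_moves(
  series=[
    {"hand": 0.17, "x": -0.6, "y": -0.1, "z": 2.5, "wx": -0.005, "wy": -0.015, "wz": 0.005},
    {"hand": 0.17, "x": 0, "y": 0, "z": 2.5, "wx": 0, "wy": 0, "wz": 0},
    {"hand": 0.17, "x": 0, "y": 0, "z": 2.5, "wx": 0, "wy": 0, "wz": 0},
    {"hand": 0.17, "x": 0, "y": 0, "z": 0, "wx": 0, "wy": 0, "wz": 0},
    {"hand": 0.6, "x": 0, "y": 0, "z": 0, "wx": 0, "wy": 0, "wz": 0},
    {"hand": 0.6, "x": 0, "y": 0, "z": 0, "wx": 0, "wy": 0, "wz": 0},
    {"hand": 0.6, "x": 0, "y": 0, "z": 0, "wx": 0, "wy": 0, "wz": 0},
    {"hand": 0.6, "x": 0, "y": 0, "z": 0, "wx": 0, "wy": 0, "wz": 0},
  ],
  grip_force=50,
)

```text
time_s: 6.15
eef_pos: [0.628, 0.3429, 0.0557]
orientation: [[-1.0, 0.023, 0.012], [0.023, 1.0, 0.007], [-0.012, 0.007, -1.0]]
wrist_force: [-0.1, 0.0, 5.7]
width: 0.0452
gripper_force: 51.7
```

```bash
python3 - <<'E'
from h import *
go([.622,.341,.048],rz(-.021)); wrow('wrist')
E
```

```text
t 6.2 pos [0.628  0.3429 0.0557] F [-0.1  0.   5.7] w 0.0452
 shift now-axes cm [ 0.6  -0.21  0.76]
 rotvec [ 0.007  0.012 -0.002] shift after turn cm [ 0.59 -0.2   0.77]
sample rect [0.5781 0.2764] size [27. 71.] yaw -0.519 z 0.0853 px [109. 185.]
sample rect [0.6012 0.3432] size [27. 71.] yaw -0.011 z 0.0854 px [328. 252.]
ref rect [0.531  0.2666] size [21. 11.] yaw 1.55 z 0.0837 px [36. 20.]
```

>>> apply_moves(
  series=[
    {"hand": 0.6, "x": 0, "y": 0, "z": -2, "wx": 0, "wy": 0, "wz": 0},
    {"hand": 0.6, "x": 0, "y": 0, "z": -5, "wx": 0, "wy": 0, "wz": 0},
    {"hand": 0.6, "x": 0, "y": 0, "z": -5, "wx": 0, "wy": 0, "wz": 0},
    {"hand": 0.6, "x": 0, "y": 0, "z": -6, "wx": 0, "wy": 0, "wz": 0},
    {"hand": 0.6, "x": 0.5, "y": 0, "z": -6, "wx": 0, "wy": 0, "wz": 0},
    {"hand": 0.6, "x": 1, "y": -3, "z": -2, "wx": 0, "wy": 0, "wz": 0},
    {"hand": 0.6, "x": 1.6, "y": -5, "z": 0, "wx": 0, "wy": 0, "wz": 0.02},
    {"hand": 0.6, "x": 1.6, "y": -5.5, "z": 0, "wx": 0, "wy": 0, "wz": 0.02},
  ],
)

```text
time_s: 7.2
eef_pos: [0.5721, 0.2067, 0.3136]
orientation: [[-0.998, 0.062, 0.011], [0.062, 0.998, 0.005], [-0.01, 0.006, -1.0]]
wrist_force: [0.8, -1.0, -1.0]
width: 0.0455
gripper_force: 51.8
```

>>> apply_moves(
  series=[
    {"hand": 0.6, "x": 1.6, "y": -5.5, "z": 0, "wx": 0, "wy": 0, "wz": 0.016},
    {"hand": 0.6, "x": 1.6, "y": -5.8, "z": 0, "wx": 0, "wy": 0, "wz": 0},
    {"hand": 0.6, "x": 1.6, "y": -5.8, "z": 0, "wx": 0, "wy": 0, "wz": 0},
    {"hand": 0.6, "x": 1.6, "y": -5.8, "z": 0, "wx": 0, "wy": 0, "wz": 0},
    {"hand": 0.6, "x": 1.6, "y": -5.8, "z": 0, "wx": 0, "wy": 0, "wz": 0},
    {"hand": 0.6, "x": 1.6, "y": -5.8, "z": 0, "wx": 0, "wy": 0, "wz": 0},
    {"hand": 0.6, "x": 1.6, "y": -5.5, "z": 0, "wx": 0, "wy": 0, "wz": 0},
    {"hand": 0.6, "x": 1.6, "y": -4, "z": 0, "wx": 0, "wy": 0, "wz": 0},
  ],
)

```text
time_s: 8.2
eef_pos: [0.4102, -0.2237, 0.3098]
orientation: [[-0.997, 0.081, 0.01], [0.081, 0.997, 0.004], [-0.01, 0.005, -1.0]]
wrist_force: [-0.0, -0.1, -1.8]
width: 0.0451
gripper_force: 51.8
```

```bash
python3 - <<'E'
from h import *
go([.45,-.262,.32],rz(-.077)); cap('wrist','w4.png')
E
```

```text
t 8.2 pos [ 0.4102 -0.2237  0.3098] F [-0.  -0.1 -1.8] w 0.0451
 shift now-axes cm [-4.28 -3.49 -1.  ]
 rotvec [ 0.005  0.01  -0.004] shift after turn cm [-4.26 -3.51 -1.02]
```

View pics/w4.png

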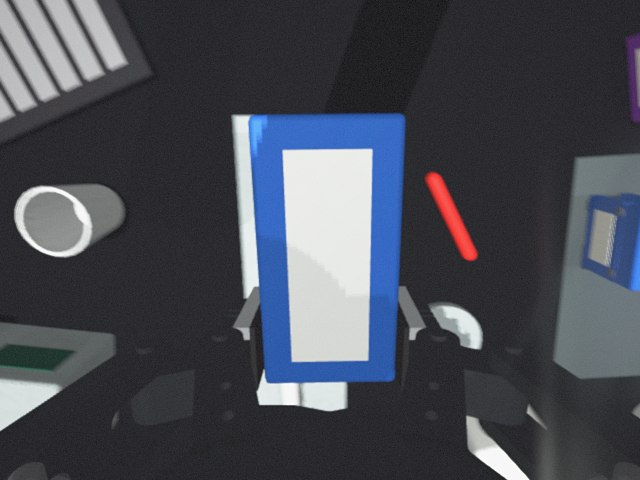

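The wrist view shows the hanger held square in the fingers and hiding the beam, with only bits of the rail at (300,395). I'll shift 8 cm to the left to measure the beam.

>>> apply_moves(
  series=[
    {"hand": 0.6, "x": -2.0, "y": 4, "z": 0, "wx": 0.005, "wy": 0.01, "wz": -0.004},
    {"hand": 0.6, "x": -2.3, "y": 4, "z": 0, "wx": 0, "wy": 0, "wz": 0},
    {"hand": 0.6, "x": 0, "y": 0, "z": 0, "wx": 0, "wy": 0, "wz": 0},
  ],
)

```text
time_s: 8.62
eef_pos: [0.4624, -0.1405, 0.3099]
orientation: [[-0.998, 0.067, 0.001], [0.067, 0.998, 0.002], [-0.0, 0.002, -1.0]]
wrist_force: [-0.3, -0.1, -1.9]
width: 0.0451
gripper_force: 51.9
```

```bash
cat > beam.py <<'E'
from h import *
def fit(cam,save=None):
    c=cap(cam,save);X=cloud(c)
    o=np.array([.710,-.2822,.075]);d=np.array([.9517,-.0735,-.298]);d/=np.linalg.norm(d)
    y=np.cross([0,0,1],d);y/=np.linalg.norm(y);z=np.cross(d,y)
    L=(X-o)@np.c_[d,y,z]
    k=(L[...,0]>-.37)&(L[...,0]<-.03)&(abs(L[...,1])<.02)&(abs(L[...,2])<.006)
    A=L[k]; print(cam,len(A))
    px=np.polyfit(A[:,0],A[:,2],1);print(' z=%.4f at -.2 slope %.4f'%(np.polyval(px,-.2),px[0]))
    for a in np.arange(-.37,-.03,.04):
        b=A[(A[:,0]>=a)&(A[:,0]<a+.04)]
        if len(b)>10: print(' ',round(a+.02,2),'y lo/mid/hi',np.percentile(b[:,1],[2,50,98]).round(4),'z',np.median(b[:,2]).round(4),len(b))
    return c
E
python3 - <<'E'
from beam import *
fit('wrist');fit('top');fit('side')
E
```

```text
wrist 5706
 z=0.0021 at -.2 slope 0.0032
  -0.35 y lo/mid/hi [-0.0096 -0.0011  0.0045] z 0.0023 1529
  -0.31 y lo/mid/hi [-0.0097 -0.0013  0.0042] z 0.0025 1201
  -0.27 y lo/mid/hi [-0.0099 -0.001   0.0048] z 0.0026 1014
  -0.23 y lo/mid/hi [-0.0102 -0.0012  0.0047] z 0.0027 832
  -0.19 y lo/mid/hi [-0.0103 -0.0012  0.0046] z 0.0028 683
  -0.15 y lo/mid/hi [-0.0105 -0.0031  0.0044] z 0.003 443
top 24
 z=0.0078 at -.2 slope -0.0386
  -0.03 y lo/mid/hi [-0.0065 -0.0014  0.0052] z 0.0016 24
side 1149
 z=0.0009 at -.2 slope 0.0004
  -0.35 y lo/mid/hi [-0.0122 -0.007   0.0048] z 0.0012 143
  -0.31 y lo/mid/hi [-0.0117 -0.0067  0.0042] z 0.0015 140
  -0.27 y lo/mid/hi [-0.012  -0.0072  0.0044] z 0.0017 139
  -0.23 y lo/mid/hi [-0.012  -0.0067  0.0041] z 0.0018 139
  -0.19 y lo/mid/hi [-0.0122 -0.0073  0.0042] z 0.0017 136
  -0.15 y lo/mid/hi [-0.0123 -0.0075  0.0045] z 0.002 137
  -0.11 y lo/mid/hi [-0.0119 -0.0072  0.0041] z 0.0013 129
  -0.07 y lo/mid/hi [-0.013  -0.0075  0.0051] z 0.0016 124
  -0.03 y lo/mid/hi [-0.0141 -0.0078  0.0022] z 0.0017 62
```

```bash
cat >> h.py <<'E'
BR=rz(-.077,.30)
BO=np.array([.710,-.2822,.075])+np.array([.077,.997,0])*-.0028+(-BR[:,2])*.002
def onbeam(s,h): # point at s along beam (downhill+), h above top
    return BO+(-BR[:,0])*s+(-BR[:,2])*h
def held():
    "strip of held hanger in the tool frame (cm)"
    c=cap('wrist');st=robot.read_state();X=cloud(c);L=(X-st['eef_pos'])@np.array(st['orientation'])
    h=cv2.cvtColor(c['img'],cv2.COLOR_RGB2HSV);m=cv2.inRange(h,(0,0,130),(180,70,255))>0
    m&=(abs(L[...,1])<.03)&(abs(L[...,2]+.028)<.025)&(abs(L[...,0])<.09)
    P=L[m];r=cv2.minAreaRect((P[:,:2]*100).astype(np.float32));print('held strip tool cm',np.round(r[0],2),np.round(r[1],2),r[2],'z',np.median(P[:,2]*100).round(2))
E
python3 - <<'E'
from h import *
held(); go(onbeam(-.273,.065),BR); print(onbeam(0,0),onbeam(-.3,0))
E
```

```text
held strip tool cm [2.19 0.06] [5.84 8.  ] 89.01000213623047 z -3.02
t 8.8 pos [ 0.4601 -0.1458  0.3094] F [-0.1 -0.2 -1.3] w 0.0452
 shift now-axes cm [ -1.87 -11.96   8.97]
 rotvec [-0.     0.299  0.001] shift after turn cm [ -4.44 -11.96   8.02]
[ 0.71037369 -0.28503707  0.07691067] [ 0.42462195 -0.26299059  0.16556673]
```

>>> apply_moves(
  series=[
    {"hand": 0.6, "x": 0, "y": -2, "z": 0, "wx": 0, "wy": 0.1, "wz": 0},
    {"hand": 0.6, "x": 0, "y": -3, "z": 0, "wx": 0, "wy": 0.1, "wz": 0},
    {"hand": 0.6, "x": 0, "y": -3, "z": 0, "wx": 0, "wy": 0.1, "wz": 0},
    {"hand": 0.6, "x": -2.2, "y": -3, "z": 0, "wx": 0, "wy": 0, "wz": 0},
    {"hand": 0.6, "x": -2.2, "y": -1, "z": 2, "wx": 0, "wy": 0, "wz": 0},
    {"hand": 0.6, "x": 0, "y": 0, "z": 3, "wx": 0, "wy": 0, "wz": 0},
    {"hand": 0.6, "x": 0, "y": 0, "z": 0, "wx": 0, "wy": 0, "wz": 0},
  ],
)

```text
time_s: 9.7
eef_pos: [0.4762, -0.2673, 0.2462]
orientation: [[-0.951, 0.077, -0.301], [0.073, 0.997, 0.025], [0.302, 0.002, -0.953]]
wrist_force: [0.2, 0.7, -0.7]
width: 0.0454
gripper_force: 51.8
```

```bash
python3 - <<'E'
from h import *
held(); go(onbeam(-.273,.065),BR);cap('side','s2.png')
cv2.imwrite('pics/s2.png',cv2.resize(cv2.imread('pics/s2.png')[180:380,220:460],None,fx=2.5,fy=2.5))
E
```

```text
held strip tool cm [ 2.36 -0.39] [5.6  9.22] 73.31803894042969 z -2.84
t 9.8 pos [ 0.4776 -0.2674  0.2479] F [ 0.8 -0.3 -1.1] w 0.0453
 shift now-axes cm [-0.06  0.03  2.94]
 rotvec [ 0.001 -0.003  0.001] shift after turn cm [-0.05  0.03  2.94]
```

View pics/s2.png

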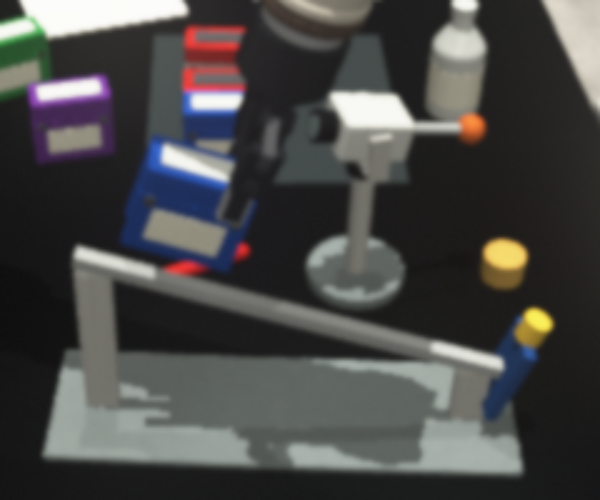

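The side view shows the hanger tilted parallel to the beam and above its upper half, with its lane clear. I'll lower it astride.

>>> apply_moves(
  series=[
    {"hand": 0.6, "x": 0, "y": 0, "z": 2.5, "wx": 0, "wy": 0, "wz": 0},
    {"hand": 0.6, "x": 0, "y": 0, "z": 1.5, "wx": 0, "wy": 0, "wz": 0},
    {"hand": 0.6, "x": 0, "y": 0, "z": 1.5, "wx": 0, "wy": 0, "wz": 0},
    {"hand": 0.6, "x": 0, "y": 0, "z": 1.5, "wx": 0, "wy": 0, "wz": 0},
    {"hand": 0.6, "x": 0, "y": 0, "z": 1.0, "wx": 0, "wy": 0, "wz": 0},
    {"hand": 0.6, "x": 0, "y": 0, "z": 0.6, "wx": 0, "wy": 0, "wz": 0},
    {"hand": 0.6, "x": 0, "y": 0, "z": 0, "wx": 0, "wy": 0, "wz": 0},
  ],
)

```text
time_s: 10.68
eef_pos: [0.4531, -0.2647, 0.1657]
orientation: [[-0.952, 0.075, -0.296], [0.071, 0.997, 0.023], [0.297, 0.001, -0.955]]
wrist_force: [-0.2, -0.1, -1.0]
width: 0.0451
gripper_force: 51.8
```

```bash
python3 - <<'E'
from h import *
go(onbeam(-.273,-.003),BR)
E
```

```text
t 10.7 pos [ 0.4531 -0.2647  0.1657] F [-0.2 -0.1 -1. ] w 0.0451
 shift now-axes cm [ 0.02 -0.04  1.16]
 rotvec [ 0.    -0.002  0.002] shift after turn cm [ 0.03 -0.04  1.16]
```

>>> apply_moves(
  series=[
    {"hand": 0.6, "x": 0, "y": 0, "z": 0.5, "wx": 0, "wy": 0, "wz": 0},
    {"hand": 0.6, "x": 0, "y": 0, "z": 0.4, "wx": 0, "wy": 0, "wz": 0},
    {"hand": 0.6, "x": 0, "y": 0, "z": 0.2, "wx": 0, "wy": 0, "wz": 0},
    {"hand": 0.6, "x": 0, "y": 0, "z": 0, "wx": 0, "wy": 0, "wz": 0},
  ],
)

```text
time_s: 11.18
eef_pos: [0.45, -0.2645, 0.1554]
orientation: [[-0.952, 0.075, -0.296], [0.071, 0.997, 0.023], [0.297, 0.001, -0.955]]
wrist_force: [-1.6, 0.4, -2.2]
width: 0.0453
gripper_force: 51.8
```

```bash
python3 - <<'E'
from h import *
go(onbeam(-.273,-.003),BR)
E
```

```text
t 11.2 pos [ 0.45   -0.2645  0.1554] F [-1.6  0.4 -2.2] w 0.0453
 shift now-axes cm [ 0.03 -0.04  0.08]
 rotvec [-0.    -0.002  0.002] shift after turn cm [ 0.03 -0.04  0.08]
```

>>> apply_moves(
  series=[
    {"hand": 0.2, "x": 0, "y": 0, "z": 0, "wx": 0, "wy": 0, "wz": 0},
    {"hand": 0.2, "x": 0, "y": 0, "z": 0, "wx": 0, "wy": 0, "wz": 0},
    {"hand": 0.1, "x": 0, "y": 0, "z": 0, "wx": 0, "wy": 0, "wz": 0},
    {"hand": 0.1, "x": 0, "y": 0, "z": 0, "wx": 0, "wy": 0, "wz": 0},
    {"hand": 0.1, "x": 0, "y": 0, "z": 0, "wx": 0, "wy": 0, "wz": 0},
    {"hand": 0.1, "x": 0, "y": 0, "z": 0, "wx": 0, "wy": 0, "wz": 0},
  ],
)

```text
time_s: 11.92
eef_pos: [0.4501, -0.2646, 0.1555]
orientation: [[-0.952, 0.075, -0.296], [0.071, 0.997, 0.023], [0.297, 0.001, -0.955]]
wrist_force: [-0.4, 0.9, -0.0]
width: 0.0769
gripper_force: 0.0
```

```bash
python3 - <<'E'
from h import *
go(onbeam(-.273,-.003),BR)
c=cap('side');h=cv2.cvtColor(c['img'],cv2.COLOR_RGB2HSV);m=cv2.inRange(h,(105,120,50),(130,255,255));m[:230]=0
n,l,st,ce=cv2.connectedComponentsWithStats(m);X=cloud(c)
for i in range(1,n):
    if st[i][4]>30: print(st[i],np.nanmean(X[l==i],0).round(3))
cv2.imwrite('pics/s3.png',cv2.resize(c['img'][180:380,220:460],None,fx=2.5,fy=2.5)[:,:,::-1])
wrow('top')
E
```

```text
t 11.9 pos [ 0.4501 -0.2646  0.1555] F [-0.4  0.9 -0. ] w 0.0769
 shift now-axes cm [ 0.03 -0.04  0.09]
 rotvec [-0.    -0.001  0.002] shift after turn cm [ 0.03 -0.04  0.09]
[294 230   9  18  88] [0.448 0.092 0.04 ]
[  0 293  12  33 155] [-0.671  0.309 -0.451]
[ 374  301   61   48 1229] [ 0.675 -0.296  0.086]
[ 515  333   85   59 2683] [ 1.409  0.101 -0.578]
sample rect [0.5761 0.2785] size [27. 71.] yaw -0.478 z 0.0852 px [214. 219.]
sample rect [0.4834 0.116 ] size [26. 68.] yaw -0.02 z 0.0851 px [271. 253.]
sample rect [ 0.4049 -0.4947] size [66. 67.] yaw -0.042 z 0.0791 px [493. 287.]
sample rect [0.3086 0.1487] size [72. 27.] yaw 0.202 z 0.0812 px [256. 317.]
sample rect [0.2226 0.2788] size [70. 28.] yaw 0.482 z 0.0812 px [206. 348.]
ref rect [0.4851 0.2518] size [48. 90.] yaw -0.074 z 0.0844 px [222. 251.]
ref rect [0.4826 0.1627] size [43. 90.] yaw -0.018 z 0.0845 px [254. 254.]
```

View pics/s3.png

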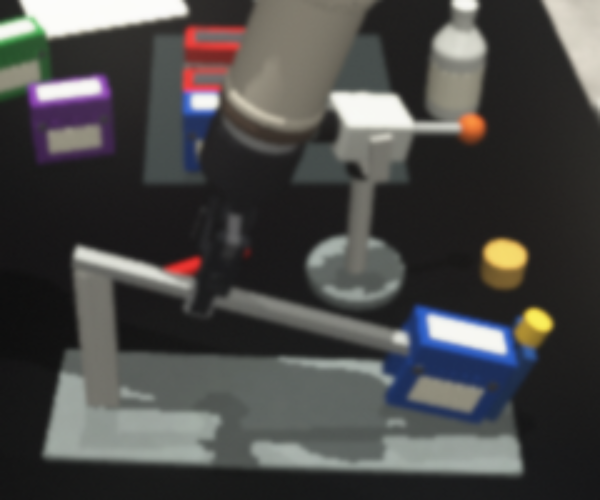

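The side view shows hanger 1 astride the beam and resting against the stop, at about (450,360) in the crop. Next is blue 2.

>>> apply_moves(
  series=[
    {"hand": 0.1, "x": 0, "y": 0, "z": -4, "wx": 0, "wy": 0, "wz": 0},
    {"hand": 0.1, "x": 0, "y": 0, "z": -6, "wx": 0, "wy": 0, "wz": 0},
    {"hand": 0.1, "x": 0, "y": 0, "z": -6, "wx": 0, "wy": 0, "wz": 0},
    {"hand": 0.17, "x": 0, "y": 0, "z": 0, "wx": 0, "wy": -0.15, "wz": 0},
    {"hand": 0.17, "x": 0, "y": 0, "z": 0, "wx": 0, "wy": -0.15, "wz": 0},
    {"hand": 0.17, "x": 0, "y": 5, "z": 0, "wx": 0, "wy": 0, "wz": 0},
    {"hand": 0.17, "x": 0, "y": 5.4, "z": 0, "wx": 0, "wy": 0, "wz": 0},
    {"hand": 0.17, "x": 0, "y": 5.4, "z": 0, "wx": 0, "wy": 0, "wz": 0},
  ],
)

```text
time_s: 13.02
eef_pos: [0.509, -0.1093, 0.3087]
orientation: [[-0.997, 0.076, -0.001], [0.076, 0.997, 0.0], [0.001, 0.0, -1.0]]
wrist_force: [0.3, 0.4, -0.0]
width: 0.0711
gripper_force: 0.0
```

>>> apply_moves(
  series=[
    {"hand": 0.17, "x": -0.7, "y": 5.4, "z": 0, "wx": 0, "wy": 0, "wz": 0},
    {"hand": 0.17, "x": -0.7, "y": 5.4, "z": 0, "wx": 0, "wy": 0, "wz": 0},
    {"hand": 0.17, "x": -0.7, "y": 5.4, "z": 0, "wx": 0, "wy": 0, "wz": 0},
    {"hand": 0.17, "x": -0.7, "y": 5.4, "z": 0, "wx": 0, "wy": 0, "wz": 0},
    {"hand": 0.17, "x": -0.7, "y": 5.4, "z": 0, "wx": 0, "wy": 0, "wz": 0},
    {"hand": 0.17, "x": 0, "y": 0, "z": 0, "wx": 0, "wy": 0, "wz": 0.14},
    {"hand": 0.17, "x": 0, "y": 0, "z": 0, "wx": 0, "wy": 0, "wz": 0.14},
    {"hand": 0.17, "x": 0, "y": 0, "z": 0, "wx": 0, "wy": 0, "wz": 0.14},
  ],
)

```text
time_s: 14.02
eef_pos: [0.5641, 0.1561, 0.3082]
orientation: [[-0.878, 0.479, -0.002], [0.479, 0.878, 0.0], [0.002, -0.001, -1.0]]
wrist_force: [-0.1, -0.0, 0.1]
width: 0.0708
gripper_force: 0.0
```

```bash
python3 - <<'E'
from h import *
go([.596,.266,.12],rz(-.515)); wrow('wrist')
print(robot.read_state()['q'].round(0))
E
```

```text
t 14.0 pos [0.5641 0.1561 0.3082] F [-0.1 -0.   0.1] w 0.0708
 shift now-axes cm [ 2.43 11.18 18.82]
 rotvec [-0.001 -0.002  0.016] shift after turn cm [ 2.64 11.13 18.82]
sample rect [0.489  0.2521] size [25. 69.] yaw -0.084 z 0.0852 px [382.  85.]
sample rect [0.4854 0.1603] size [25. 69.] yaw -0.021 z 0.0853 px [291. 126.]
sample rect [0.4842 0.1144] size [27. 71.] yaw -0.026 z 0.0853 px [249. 155.]
sample rect [0.5789 0.2762] size [28. 71.] yaw -0.499 z 0.0852 px [447. 161.]
ref rect [0.4891 0.2508] size [46. 88.] yaw -0.076 z 0.0842 px [386.  91.]
ref rect [0.486  0.1611] size [44. 89.] yaw -0.035 z 0.0844 px [292. 150.]
[ -5.  17. -16.  93.   5.  70.  39.]
```

>>> apply_moves(
  series=[
    {"hand": 0.17, "x": 1.2, "y": 5.6, "z": 0, "wx": 0, "wy": 0, "wz": 0.006},
    {"hand": 0.17, "x": 1.3, "y": 5.6, "z": 0, "wx": 0, "wy": 0, "wz": 0},
    {"hand": 0.17, "x": 0, "y": 0, "z": 5, "wx": 0, "wy": 0, "wz": 0},
    {"hand": 0.17, "x": 0, "y": 0, "z": 5, "wx": 0, "wy": 0, "wz": 0},
    {"hand": 0.17, "x": 0, "y": 0, "z": 5, "wx": 0, "wy": 0, "wz": 0},
    {"hand": 0.17, "x": 0, "y": 0, "z": 3, "wx": 0, "wy": 0, "wz": 0},
    {"hand": 0.17, "x": 0, "y": 0, "z": 0, "wx": 0, "wy": 0, "wz": 0},
  ],
)

```text
time_s: 14.95
eef_pos: [0.5934, 0.2652, 0.1255]
orientation: [[-0.878, 0.479, -0.007], [0.479, 0.878, -0.002], [0.005, -0.005, -1.0]]
wrist_force: [-0.9, 0.5, 0.5]
width: 0.0708
gripper_force: 0.0
```

```bash
python3 - <<'E'
from h import *
wrow('wrist'); go([.596,.2665,.048],rz(-.505))
E
```

```text
sample rect [0.4879 0.2512] size [26. 70.] yaw -0.073 z 0.0853 px [189.  86.]
sample rect [0.578  0.2764] size [27. 71.] yaw -0.484 z 0.0853 px [333. 229.]
sample rect [0.5141 0.1216] size [12. 26.] yaw -0.719 z 0.0854 px [  8. 267.]
ref rect [0.4887 0.2523] size [47. 89.] yaw -0.076 z 0.0843 px [189.  89.]
ref rect [0.4862 0.1635] size [51. 89.] yaw -0.023 z 0.0842 px [ 60. 183.]
t 15.0 pos [0.595  0.2661 0.1278] F [ 0.1 -0.   0.3] w 0.0707
 shift now-axes cm [-0.09  0.09  7.98]
 rotvec [-0.002 -0.003  0.005] shift after turn cm [-0.07  0.08  7.98]
```

>>> apply_moves(
  series=[
    {"hand": 0.17, "x": 0, "y": 0.1, "z": 3, "wx": 0, "wy": 0, "wz": 0},
    {"hand": 0.17, "x": 0, "y": 0, "z": 3, "wx": 0, "wy": 0, "wz": 0},
    {"hand": 0.17, "x": 0, "y": 0, "z": 2, "wx": 0, "wy": 0, "wz": 0},
    {"hand": 0.17, "x": 0, "y": 0, "z": 0, "wx": 0, "wy": 0, "wz": 0},
    {"hand": 0.6, "x": 0, "y": 0, "z": 0, "wx": 0, "wy": 0, "wz": 0},
    {"hand": 0.6, "x": 0, "y": 0, "z": 0, "wx": 0, "wy": 0, "wz": 0},
    {"hand": 0.6, "x": 0, "y": 0, "z": 0, "wx": 0, "wy": 0, "wz": 0},
    {"hand": 0.6, "x": 0, "y": 0, "z": 0, "wx": 0, "wy": 0, "wz": 0},
  ],
)

```text
time_s: 16.0
eef_pos: [0.5971, 0.2677, 0.0503]
orientation: [[-0.877, 0.48, 0.001], [0.48, 0.877, 0.001], [-0.0, 0.002, -1.0]]
wrist_force: [-0.7, -1.7, 6.3]
width: 0.0458
gripper_force: 51.6
```

>>> apply_moves(
  series=[
    {"hand": 0.6, "x": 0, "y": 0, "z": -2, "wx": 0, "wy": 0, "wz": 0},
    {"hand": 0.6, "x": 0, "y": 0, "z": -5, "wx": 0, "wy": 0, "wz": 0},
    {"hand": 0.6, "x": 0, "y": 0, "z": -5, "wx": 0, "wy": 0, "wz": 0},
    {"hand": 0.6, "x": 0, "y": 0, "z": -6, "wx": 0, "wy": 0, "wz": 0},
    {"hand": 0.6, "x": 0, "y": 0, "z": -6, "wx": 0, "wy": 0, "wz": 0},
    {"hand": 0.6, "x": 0, "y": 0, "z": 0, "wx": 0, "wy": 0, "wz": -0.14},
    {"hand": 0.6, "x": 0, "y": 0, "z": 0, "wx": 0, "wy": 0, "wz": -0.14},
    {"hand": 0.6, "x": 0, "y": 0, "z": 0, "wx": 0, "wy": 0, "wz": -0.14},
  ],
)

```text
time_s: 17.0
eef_pos: [0.596, 0.2673, 0.2899]
orientation: [[-0.997, 0.076, -0.0], [0.076, 0.997, 0.001], [0.0, 0.001, -1.0]]
wrist_force: [0.1, 0.6, -2.9]
width: 0.0454
gripper_force: 52.9
```

```bash
python3 - <<'E'
from h import *
held(); go([.47,-.264,.30],rz(-.077)); wrow('wrist')
E
```

```text
held strip tool cm [ 2.21 -0.07] [5.55 7.47] 84.56714630126953 z -3.54
t 17.1 pos [0.596  0.2671 0.2896] F [-1.2  0.1 -3.2] w 0.0457
 shift now-axes cm [  8.82 -53.87  -1.06]
 rotvec [ 0.001 -0.001  0.006] shift after turn cm [  8.48 -53.93  -1.04]
sample rect [0.4878 0.251 ] size [25. 69.] yaw -0.08 z 0.0853 px [302.  87.]
sample rect [0.4843 0.1134] size [27. 71.] yaw -0.02 z 0.0853 px [143.  95.]
ref rect [0.4837 0.2516] size [45. 80.] yaw -0.088 z 0.0844 px [293.  71.]
ref rect [0.4856 0.1619] size [47. 89.] yaw -0.02 z 0.0845 px [200.  92.]
```

>>> apply_moves(
  series=[
    {"hand": 0.6, "x": 1.2, "y": -4, "z": -1, "wx": 0, "wy": 0, "wz": 0.005},
    {"hand": 0.6, "x": 1.2, "y": -5.5, "z": 0, "wx": 0, "wy": 0, "wz": 0},
    {"hand": 0.6, "x": 1.2, "y": -5.5, "z": 0, "wx": 0, "wy": 0, "wz": 0},
    {"hand": 0.6, "x": 1.2, "y": -5.5, "z": 0, "wx": 0, "wy": 0, "wz": 0},
    {"hand": 0.6, "x": 1.2, "y": -5.5, "z": 0, "wx": 0, "wy": 0, "wz": 0},
    {"hand": 0.6, "x": 1, "y": -5.5, "z": 0, "wx": 0, "wy": 0, "wz": 0},
    {"hand": 0.6, "x": 0.5, "y": -5.5, "z": 0, "wx": 0, "wy": 0, "wz": 0},
    {"hand": 0.6, "x": 0.5, "y": -5.5, "z": 0, "wx": 0, "wy": 0, "wz": 0},
  ],
)

```text
time_s: 18.1
eef_pos: [0.4799, -0.1509, 0.2994]
orientation: [[-0.996, 0.089, 0.0], [0.089, 0.996, 0.0], [-0.0, 0.0, -1.0]]
wrist_force: [0.4, -0.1, -2.2]
width: 0.0457
gripper_force: 53.0
```

>>> apply_moves(
  series=[
    {"hand": 0.6, "x": 0.3, "y": -5, "z": 0, "wx": 0, "wy": 0, "wz": 0},
    {"hand": 0.6, "x": 0.2, "y": -4, "z": 0, "wx": 0, "wy": 0, "wz": 0},
    {"hand": 0.6, "x": 0, "y": -1, "z": 0, "wx": 0, "wy": 0.1, "wz": 0},
    {"hand": 0.6, "x": 0, "y": 0, "z": 0, "wx": 0, "wy": 0.1, "wz": 0},
    {"hand": 0.6, "x": 0, "y": 0, "z": 0, "wx": 0, "wy": 0.1, "wz": 0},
    {"hand": 0.6, "x": 0, "y": 0, "z": 0, "wx": 0, "wy": 0, "wz": 0},
  ],
)

```text
time_s: 18.85
eef_pos: [0.4681, -0.2477, 0.2974]
orientation: [[-0.951, 0.086, -0.296], [0.082, 0.996, 0.027], [0.297, 0.001, -0.955]]
wrist_force: [-0.1, 0.6, -2.1]
width: 0.0459
gripper_force: 52.9
```

```bash
python3 - <<'E'
from h import *
held(); go(onbeam(-.273,.065),BR)
E
```

```text
held strip tool cm [1.79 0.37] [8.44 5.55] 18.809337615966797 z -3.53
t 18.9 pos [ 0.4675 -0.2481  0.2979] F [ 0.3 -0.  -1.1] w 0.0455
 shift now-axes cm [-2.66 -1.82  7.36]
 rotvec [ 0.004 -0.    -0.009] shift after turn cm [-2.64 -1.82  7.37]
```

>>> apply_moves(
  series=[
    {"hand": 0.6, "x": -1.3, "y": -0.9, "z": 0, "wx": 0.004, "wy": 0, "wz": -0.009},
    {"hand": 0.6, "x": -1.3, "y": -0.9, "z": 1, "wx": 0, "wy": 0, "wz": 0},
    {"hand": 0.6, "x": 0, "y": 0, "z": 2.5, "wx": 0, "wy": 0, "wz": 0},
    {"hand": 0.6, "x": 0, "y": 0, "z": 3, "wx": 0, "wy": 0, "wz": 0},
    {"hand": 0.6, "x": 0, "y": 0, "z": 0.4, "wx": 0, "wy": 0, "wz": 0},
    {"hand": 0.6, "x": 0, "y": 0, "z": 0, "wx": 0, "wy": 0, "wz": 0},
  ],
)

```text
time_s: 19.65
eef_pos: [0.47, -0.2676, 0.225]
orientation: [[-0.952, 0.077, -0.295], [0.073, 0.997, 0.022], [0.296, -0.001, -0.955]]
wrist_force: [0.6, 0.1, -2.2]
width: 0.0452
gripper_force: 52.9
```

```bash
python3 - <<'E'
from h import *
go(onbeam(-.273,-.007),BR)
E
```

```text
t 19.6 pos [ 0.47   -0.2676  0.225 ] F [ 0.6  0.1 -2.2] w 0.0452
 shift now-axes cm [-0.11  0.11  7.73]
 rotvec [-0.001 -0.001  0.   ] shift after turn cm [-0.1   0.11  7.73]
```

>>> apply_moves(
  series=[
    {"hand": 0.6, "x": -0.1, "y": 0.1, "z": 1.5, "wx": 0, "wy": 0, "wz": 0},
    {"hand": 0.6, "x": 0, "y": 0, "z": 1.5, "wx": 0, "wy": 0, "wz": 0},
    {"hand": 0.6, "x": 0, "y": 0, "z": 1.5, "wx": 0, "wy": 0, "wz": 0},
    {"hand": 0.6, "x": 0, "y": 0, "z": 1.5, "wx": 0, "wy": 0, "wz": 0},
    {"hand": 0.6, "x": 0, "y": 0, "z": 1, "wx": 0, "wy": 0, "wz": 0},
    {"hand": 0.6, "x": 0, "y": 0, "z": 0.6, "wx": 0, "wy": 0, "wz": 0},
    {"hand": 0.6, "x": 0, "y": 0, "z": 0, "wx": 0, "wy": 0, "wz": 0},
    {"hand": 0.6, "x": 0, "y": 0, "z": 0, "wx": 0, "wy": 0, "wz": 0},
  ],
)

```text
time_s: 20.65
eef_pos: [0.4487, -0.2646, 0.1523]
orientation: [[-0.952, 0.076, -0.295], [0.073, 0.997, 0.022], [0.296, -0.001, -0.955]]
wrist_force: [-0.1, -0.3, -2.0]
width: 0.0456
gripper_force: 52.9
```

```bash
python3 - <<'E'
from h import *
go(onbeam(-.273,-.008),BR)
E
```

```text
t 20.6 pos [ 0.4487 -0.2646  0.1523] F [-0.1 -0.3 -2. ] w 0.0456
 shift now-axes cm [-0.   -0.02  0.24]
 rotvec [-0.001 -0.     0.001] shift after turn cm [-0.   -0.02  0.24]
```

Not touching yet, so I'll lower 2.5 mm more and release.

>>> apply_moves(
  series=[
    {"hand": 0.6, "x": 0, "y": 0, "z": 0.25, "wx": 0, "wy": 0, "wz": 0},
    {"hand": 0.6, "x": 0, "y": 0, "z": 0, "wx": 0, "wy": 0, "wz": 0},
    {"hand": 0.2, "x": 0, "y": 0, "z": 0, "wx": 0, "wy": 0, "wz": 0},
    {"hand": 0.2, "x": 0, "y": 0, "z": 0, "wx": 0, "wy": 0, "wz": 0},
    {"hand": 0.1, "x": 0, "y": 0, "z": 0, "wx": 0, "wy": 0, "wz": 0},
    {"hand": 0.1, "x": 0, "y": 0, "z": 0, "wx": 0, "wy": 0, "wz": 0},
    {"hand": 0.1, "x": 0, "y": 0, "z": 0, "wx": 0, "wy": 0, "wz": 0},
    {"hand": 0.1, "x": 0, "y": 0, "z": 0, "wx": 0, "wy": 0, "wz": 0},
  ],
)

```text
time_s: 21.65
eef_pos: [0.4475, -0.2644, 0.1495]
orientation: [[-0.952, 0.076, -0.296], [0.073, 0.997, 0.022], [0.297, -0.001, -0.955]]
wrist_force: [-0.4, 0.2, 0.2]
width: 0.0768
gripper_force: 0.0
```

>>> apply_moves(
  series=[
    {"hand": 0.1, "x": 0, "y": 0, "z": -4, "wx": 0, "wy": 0, "wz": 0},
    {"hand": 0.1, "x": 0, "y": 0, "z": -6, "wx": 0, "wy": 0, "wz": 0},
    {"hand": 0.1, "x": 0, "y": 0, "z": -6, "wx": 0, "wy": 0, "wz": 0},
    {"hand": 0.5, "x": 0, "y": 0, "z": 0, "wx": 0, "wy": -0.15, "wz": 0},
    {"hand": 1, "x": 0, "y": 0, "z": 0, "wx": 0, "wy": -0.15, "wz": 0},
    {"hand": 1, "x": 2, "y": 5, "z": 0, "wx": 0, "wy": 0, "wz": 0},
    {"hand": 1, "x": 2, "y": 5, "z": 0, "wx": 0, "wy": 0, "wz": 0},
    {"hand": 1, "x": 2, "y": 5, "z": 0, "wx": 0, "wy": 0, "wz": 0},
  ],
)

```text
time_s: 22.65
eef_pos: [0.4456, -0.1124, 0.3025]
orientation: [[-0.997, 0.076, -0.001], [0.076, 0.997, -0.001], [0.001, -0.001, -1.0]]
wrist_force: [1.2, 0.6, 0.1]
width: -0.0002
gripper_force: 0.0
```

```bash
python3 - <<'E'
from h import *
go([.415,.117,.231],rz(-.021))
print(robot.read_state()['q'].round(0))
def railchk():
    c=cap('side');h=cv2.cvtColor(c['img'],cv2.COLOR_RGB2HSV);X=cloud(c);L=(X-BO)@np.c_[-BR[:,0],BR[:,1],-BR[:,2]]
    m=cv2.inRange(h,(0,0,130),(180,70,255))>0;m&=(abs(L[...,1])<.04)&(L[...,2]>.018)&(L[...,2]<.035)
    n,l,st,ce=cv2.connectedComponentsWithStats(m.astype(np.uint8))
    for i in range(1,n):
        if st[i][4]>20:print('rail strip s,y,h',np.median(L[l==i],0).round(3),st[i][4])
railchk();wrow('top')
E
```

```text
t 22.6 pos [ 0.4456 -0.1124  0.3025] F [1.2 0.6 0.1] w -0.0002
 shift now-axes cm [ 4.8  22.64  7.13]
 rotvec [-0.001 -0.001 -0.056] shift after turn cm [ 3.54 22.87  7.15]
[ 23.   4. -13. 110.   1.  66.  96.]
rail strip s,y,h [-0.128  0.003  0.027] 296
rail strip s,y,h [-0.038 -0.002  0.026] 284
sample rect [0.4834 0.116 ] size [26. 68.] yaw -0.02 z 0.0851 px [271. 253.]
sample rect [ 0.4051 -0.4934] size [66. 70.] yaw -1.545 z 0.0793 px [491. 287.]
sample rect [0.3087 0.1485] size [72. 28.] yaw 0.202 z 0.0811 px [256. 317.]
sample rect [0.2226 0.2788] size [70. 28.] yaw 0.482 z 0.0813 px [206. 348.]
ref rect [0.4851 0.2517] size [47. 90.] yaw -0.08 z 0.0843 px [222. 252.]
ref rect [0.4826 0.1628] size [43. 90.] yaw -0.014 z 0.0845 px [254. 254.]
```

```bash
python3 - <<'E'
from h import *
c=cap('wrist');st=robot.read_state();L=(cloud(c)-st['eef_pos'])@np.array(st['orientation'])
k=(abs(L[...,1])<.07)&(abs(L[...,0])<.05)
for a in np.arange(-.08,.005,.006):
    b=L[k&(L[...,2]>=a)&(L[...,2]<a+.006)]
    if len(b)>5: print(round(a+.003,3),'y',b[:,1].min().round(4),b[:,1].max().round(4),'x',b[:,0].min().round(3),b[:,0].max().round(3),len(b))
E
```

```text
-0.077 y -0.0545 0.0608 x -0.007 0.018 10900
-0.071 y -0.0495 0.0561 x -0.007 0.018 8182
-0.065 y -0.0455 0.0512 x -0.009 0.018 4231
-0.059 y -0.0403 0.0461 x -0.009 0.013 5914
-0.053 y -0.035 0.0408 x -0.01 0.014 4130
-0.047 y -0.0301 0.0369 x -0.012 0.014 2582
-0.041 y -0.0181 0.0245 x -0.012 0.014 727
-0.035 y -0.01 0.01 x -0.011 0.012 800
-0.029 y -0.0101 0.017 x 0.006 0.011 546
-0.023 y -0.0102 0.017 x 0.006 0.012 553
-0.017 y -0.0101 0.017 x 0.006 0.012 506
-0.011 y -0.0102 0.0171 x 0.006 0.011 424
-0.005 y -0.0084 0.015 x 0.006 0.012 142
```

The finger profile explains the earlier drag: the knuckles widen about 40 mm behind the tip. I'll keep the tip at about z = 0.05 for this push so that only the slim part reaches the hanger.

>>> apply_moves(
  series=[
    {"hand": 0.835, "x": 0, "y": 0, "z": 0, "wx": 0, "wy": 0, "wz": -0.056},
    {"hand": 0.835, "x": 0.9, "y": 5.6, "z": 0, "wx": 0, "wy": 0, "wz": 0},
    {"hand": 0.835, "x": 0.9, "y": 5.6, "z": 0, "wx": 0, "wy": 0, "wz": 0},
    {"hand": 0.835, "x": 0.9, "y": 5.6, "z": 0, "wx": 0, "wy": 0, "wz": 0},
    {"hand": 0.835, "x": 0.9, "y": 5.8, "z": 5, "wx": 0, "wy": 0, "wz": 0},
    {"hand": 0.835, "x": 0, "y": 0, "z": 5, "wx": 0, "wy": 0, "wz": 0},
    {"hand": 0.835, "x": 0, "y": 0, "z": 4, "wx": 0, "wy": 0, "wz": 0},
    {"hand": 0.835, "x": 0, "y": 0, "z": 0, "wx": 0, "wy": 0, "wz": 0},
  ],
)

```text
time_s: 23.8
eef_pos: [0.4144, 0.1005, 0.1693]
orientation: [[-1.0, 0.021, -0.008], [0.021, 1.0, -0.001], [0.008, -0.002, -1.0]]
wrist_force: [-0.2, 0.3, 0.5]
width: 0.0141
gripper_force: 0.0
```

```bash
python3 - <<'E'
from h import *
go([.413,.1147,.049],rz(-.021));wrow('wrist')
E
```

```text
t 23.8 pos [0.4144 0.1005 0.1693] F [-0.2  0.3  0.5] w 0.0141
 shift now-axes cm [ 0.07  1.44 12.03]
 rotvec [-0.002 -0.008  0.   ] shift after turn cm [ 0.17  1.42 12.03]
sample rect [0.315  0.1436] size [78. 35.] yaw 0.2 z 0.081 px [404.  72.]
sample rect [0.4862 0.1104] size [19. 71.] yaw -0.019 z 0.0852 px [341. 351.]
sample rect [0.4683 0.1608] size [26. 32.] yaw -0.023 z 0.0853 px [421. 320.]
sample rect [0.4869 0.2522] size [26. 65.] yaw -0.085 z 0.0851 px [558. 341.]
ref rect [0.4644 0.2371] size [43. 72.] yaw -0.558 z 0.0835 px [536. 320.]
ref rect [0.4566 0.1598] size [46. 38.] yaw 1.551 z 0.0842 px [423. 299.]
ref rect [0.5097 0.2678] size [ 7. 31.] yaw -0.073 z 0.0843 px [573. 379.]
```

>>> apply_moves(
  series=[
    {"hand": 0.835, "x": 0.2, "y": 1.4, "z": 4, "wx": -0.002, "wy": -0.008, "wz": 0},
    {"hand": 0.835, "x": 0, "y": 0, "z": 4, "wx": 0, "wy": 0, "wz": 0},
    {"hand": 0.835, "x": 0, "y": 0, "z": 3, "wx": 0, "wy": 0, "wz": 0},
    {"hand": 0.835, "x": 0, "y": 0, "z": 0.7, "wx": 0, "wy": 0, "wz": 0},
    {"hand": 0.835, "x": 0, "y": 0, "z": 0, "wx": 0, "wy": 0, "wz": 0},
  ],
)

```text
time_s: 24.48
eef_pos: [0.4165, 0.1159, 0.0558]
orientation: [[-1.0, 0.021, 0.009], [0.021, 1.0, 0.001], [-0.009, 0.002, -1.0]]
wrist_force: [0.2, -0.5, 0.2]
width: 0.0143
gripper_force: 0.0
```

```bash
python3 - <<'E'
from h import *
go([.413,.1147,.049],rz(-.021))
E
```

```text
t 24.5 pos [0.4165 0.1159 0.0558] F [ 0.2 -0.5  0.2] w 0.0143
 shift now-axes cm [ 0.35 -0.13  0.68]
 rotvec [0.002 0.009 0.   ] shift after turn cm [ 0.34 -0.13  0.68]
```

>>> apply_moves(
  series=[
    {"hand": 0.835, "x": 0, "y": -0.1, "z": 0.6, "wx": 0, "wy": 0.008, "wz": 0},
    {"hand": 0.835, "x": 0, "y": 0, "z": 0, "wx": 0, "wy": 0, "wz": 0},
    {"hand": 0.835, "x": -1, "y": 0, "z": 0, "wx": 0, "wy": 0, "wz": 0},
    {"hand": 0.835, "x": -1, "y": 0, "z": 0, "wx": 0, "wy": 0, "wz": 0},
    {"hand": 0.835, "x": -1, "y": 0, "z": 0, "wx": 0, "wy": 0, "wz": 0},
    {"hand": 0.835, "x": -1, "y": 0, "z": 0, "wx": 0, "wy": 0, "wz": 0},
    {"hand": 0.835, "x": -1, "y": 0, "z": 0, "wx": 0, "wy": 0, "wz": 0},
  ],
)

```text
time_s: 25.35
eef_pos: [0.4655, 0.1139, 0.0485]
orientation: [[-1.0, 0.02, -0.002], [0.02, 1.0, 0.001], [0.002, 0.001, -1.0]]
wrist_force: [-2.0, -0.4, 2.1]
width: 0.0143
gripper_force: 1.4
```

```bash
python3 - <<'E'
from h import *
go([.53,.1127,.049],rz(-.021));wrow('top');wrow('side')
E
```

```text
t 25.4 pos [0.4655 0.1139 0.0485] F [-2.  -0.4  2.1] w 0.0143
 shift now-axes cm [-6.45  0.01 -0.07]
 rotvec [ 0.001 -0.002  0.001] shift after turn cm [-6.45  0.02 -0.05]
sample rect [ 0.4051 -0.4934] size [66. 70.] yaw -1.545 z 0.0797 px [491. 287.]
sample rect [0.3086 0.1485] size [72. 28.] yaw 0.181 z 0.081 px [256. 317.]
sample rect [0.2226 0.2788] size [70. 28.] yaw 0.482 z 0.0811 px [206. 348.]
ref rect [0.4851 0.2517] size [47. 90.] yaw -0.08 z 0.0846 px [221. 253.]
sample rect [1.3257 2.3173] size [418. 838.] yaw -0.544 z 0.085 px [426.  30.]
sample rect [-0.907   2.3664] size [350. 120.] yaw 0.017 z 0.0858 px [89. 29.]
sample rect [1.5865 1.063 ] size [ 45. 320.] yaw -1.552 z 0.0851 px [546. 102.]
sample rect [1.5869 0.7273] size [332.  40.] yaw 1.543 z 0.0865 px [582. 134.]
sample rect [1.587  0.4037] size [267.  34.] yaw 1.531 z 0.085 px [623. 174.]
sample rect [0.2248 0.272 ] size [80. 36.] yaw 0.46 z 0.0794 px [222. 192.]
sample rect [0.309  0.1417] size [73. 37.] yaw 0.26 z 0.0809 px [247. 215.]
sample rect [0.5236 0.1146] size [30. 70.] yaw -0.018 z 0.086 px [324. 220.]
sample rect [ 0.5807 -0.2935] size [21. 57.] yaw -0.033 z 0.0867 px [360. 326.]
sample rect [ 0.4069 -0.5025] size [70. 69.] yaw 1.544 z 0.079 px [276. 413.]
```

>>> apply_moves(
  series=[
    {"hand": 0.835, "x": -1.1, "y": 0, "z": 0, "wx": 0, "wy": 0, "wz": 0},
    {"hand": 0.835, "x": -1.1, "y": 0, "z": 0, "wx": 0, "wy": 0, "wz": 0},
    {"hand": 0.835, "x": -1.1, "y": 0, "z": 0, "wx": 0, "wy": 0, "wz": 0},
    {"hand": 0.835, "x": -1.1, "y": 0, "z": 0, "wx": 0, "wy": 0, "wz": 0},
    {"hand": 0.835, "x": -1.1, "y": 0, "z": 0, "wx": 0, "wy": 0, "wz": 0},
    {"hand": 0.835, "x": -1.1, "y": 0, "z": 0, "wx": 0, "wy": 0, "wz": 0},
    {"hand": 0.835, "x": 1.5, "y": 0, "z": 0, "wx": 0, "wy": 0, "wz": 0},
    {"hand": 0.835, "x": 0, "y": 0, "z": 0, "wx": 0, "wy": 0, "wz": 0},
  ],
)

```text
time_s: 26.45
eef_pos: [0.514, 0.1129, 0.0482]
orientation: [[-1.0, 0.019, -0.003], [0.019, 1.0, 0.001], [0.003, 0.001, -1.0]]
wrist_force: [-0.3, -0.2, 0.7]
width: 0.0138
gripper_force: 0.0
```

>>> apply_moves(
  series=[
    {"hand": 0.835, "x": 0, "y": 0, "z": -4, "wx": 0, "wy": 0, "wz": 0},
    {"hand": 0.5, "x": 0, "y": 0, "z": -5, "wx": 0, "wy": 0, "wz": 0},
    {"hand": 0.17, "x": 0, "y": 0, "z": -5, "wx": 0, "wy": 0, "wz": 0},
    {"hand": 0.17, "x": -3, "y": 0, "z": 0, "wx": 0, "wy": 0, "wz": 0},
    {"hand": 0.17, "x": -4, "y": 0, "z": 0, "wx": 0, "wy": 0, "wz": 0},
    {"hand": 0.17, "x": 0, "y": 0, "z": 0, "wx": 0, "wy": 0, "wz": 0},
  ],
)

```text
time_s: 27.2
eef_pos: [0.5882, 0.1106, 0.1885]
orientation: [[-1.0, 0.022, 0.001], [0.022, 1.0, 0.002], [-0.001, 0.002, -1.0]]
wrist_force: [-0.6, -0.5, 0.1]
width: 0.0708
gripper_force: 0.0
```

```bash
python3 - <<'E'
from h import *
go([.59,.1127,.05],rz(-.021));wrow('wrist')
E
```

```text
t 27.2 pos [0.5882 0.1106 0.1885] F [-0.6 -0.5  0.1] w 0.0708
 shift now-axes cm [-0.17  0.19 13.85]
 rotvec [ 0.002  0.001 -0.001] shift after turn cm [-0.18  0.21 13.85]
sample rect [0.4851 0.1601] size [26. 70.] yaw -0.021 z 0.0852 px [407.  68.]
sample rect [0.4872 0.2515] size [26. 70.] yaw -0.086 z 0.085 px [558.  69.]
sample rect [0.5901 0.1118] size [27. 70.] yaw -0.022 z 0.0853 px [330. 238.]
sample rect [ 0.6119 -0.0823] size [22. 26.] yaw -1.099 z 0.0856 px [ 55. 277.]
ref rect [0.4881 0.1591] size [46. 83.] yaw -0.021 z 0.0837 px [393.  82.]
ref rect [0.4895 0.2483] size [49. 85.] yaw -0.084 z 0.084 px [549.  74.]
```

>>> apply_moves(
  series=[
    {"hand": 0.17, "x": -1.9, "y": 0.1, "z": 3, "wx": 0, "wy": 0, "wz": 0},
    {"hand": 0.17, "x": 0, "y": 0, "z": 4, "wx": 0, "wy": 0, "wz": 0},
    {"hand": 0.17, "x": 0, "y": 0, "z": 4, "wx": 0, "wy": 0, "wz": 0},
    {"hand": 0.17, "x": 0, "y": 0, "z": 2.6, "wx": 0, "wy": 0, "wz": 0},
    {"hand": 0.17, "x": 0, "y": 0, "z": 0, "wx": 0, "wy": 0, "wz": 0},
    {"hand": 0.6, "x": 0, "y": 0, "z": 0, "wx": 0, "wy": 0, "wz": 0},
    {"hand": 0.6, "x": 0, "y": 0, "z": 0, "wx": 0, "wy": 0, "wz": 0},
    {"hand": 0.6, "x": 0, "y": 0, "z": 0, "wx": 0, "wy": 0, "wz": 0},
  ],
)

```text
time_s: 28.25
eef_pos: [0.6061, 0.1124, 0.0542]
orientation: [[-1.0, 0.02, 0.001], [0.02, 1.0, 0.002], [-0.001, 0.002, -1.0]]
wrist_force: [-1.6, -0.8, 6.3]
width: 0.0452
gripper_force: 52.2
```

>>> apply_moves(
  series=[
    {"hand": 0.6, "x": 0, "y": 0, "z": 0, "wx": 0, "wy": 0, "wz": 0},
    {"hand": 0.6, "x": 0, "y": 0, "z": -2, "wx": 0, "wy": 0, "wz": 0},
    {"hand": 0.6, "x": 0, "y": 0, "z": -5, "wx": 0, "wy": 0, "wz": 0},
    {"hand": 0.6, "x": 0, "y": 0, "z": -5, "wx": 0, "wy": 0, "wz": 0},
    {"hand": 0.6, "x": 0, "y": 0, "z": -6, "wx": 0, "wy": 0, "wz": 0},
    {"hand": 0.6, "x": 0, "y": 0, "z": -6, "wx": 0, "wy": 0, "wz": 0},
    {"hand": 0.6, "x": 0, "y": 0, "z": 0, "wx": 0, "wy": 0, "wz": 0.056},
    {"hand": 0.6, "x": 0, "y": 0, "z": 0, "wx": 0, "wy": 0, "wz": 0},
  ],
)

```text
time_s: 29.25
eef_pos: [0.6052, 0.1117, 0.294]
orientation: [[-0.997, 0.075, 0.001], [0.075, 0.997, 0.001], [-0.0, 0.001, -1.0]]
wrist_force: [0.2, -0.3, -2.7]
width: 0.0452
gripper_force: 51.9
```

```bash
python3 - <<'E'
from h import *
held(); go([.465,-.265,.30],rz(-.077))
E
```

```text
held strip tool cm [ 1.67 -0.06] [5.59 7.68] 84.42400360107422 z -3.24
t 29.3 pos [0.6047 0.1116 0.2927] F [ 0.  -0.1 -3.2] w 0.0454
 shift now-axes cm [ 11.11 -38.59  -0.74]
 rotvec [ 0.001 -0.002  0.002] shift after turn cm [ 11.03 -38.62  -0.73]
```

>>> apply_moves(
  series=[
    {"hand": 0.6, "x": 3, "y": -2, "z": -1, "wx": 0, "wy": 0, "wz": 0},
    {"hand": 0.6, "x": 4, "y": -3, "z": -1, "wx": 0, "wy": 0, "wz": 0},
    {"hand": 0.6, "x": 4, "y": -4, "z": 0, "wx": 0, "wy": 0, "wz": 0},
    {"hand": 0.6, "x": 2, "y": -5, "z": 0, "wx": 0, "wy": 0, "wz": 0},
    {"hand": 0.6, "x": 0, "y": -5.5, "z": 0, "wx": 0, "wy": 0, "wz": 0},
    {"hand": 0.6, "x": 0, "y": -5.5, "z": 0, "wx": 0, "wy": 0, "wz": 0},
    {"hand": 0.6, "x": 0, "y": -5.5, "z": 0, "wx": 0, "wy": 0, "wz": 0},
    {"hand": 0.6, "x": 0, "y": -4, "z": 0, "wx": 0, "wy": 0, "wz": 0},
  ],
)

```text
time_s: 30.3
eef_pos: [0.4479, -0.2247, 0.3111]
orientation: [[-0.997, 0.077, -0.004], [0.077, 0.997, 0.002], [0.004, 0.002, -1.0]]
wrist_force: [0.4, 0.2, -1.8]
width: 0.045
gripper_force: 52.0
```

>>> apply_moves(
  series=[
    {"hand": 0.6, "x": 0, "y": -3, "z": 0, "wx": 0, "wy": 0.1, "wz": 0},
    {"hand": 0.6, "x": 0, "y": -1, "z": 0, "wx": 0, "wy": 0.1, "wz": 0},
    {"hand": 0.6, "x": 0, "y": 0, "z": 0, "wx": 0, "wy": 0.1, "wz": 0},
    {"hand": 0.6, "x": 0, "y": 0, "z": 0, "wx": 0, "wy": 0, "wz": 0},
  ],
)

```text
time_s: 30.8
eef_pos: [0.447, -0.2613, 0.3096]
orientation: [[-0.951, 0.073, -0.299], [0.069, 0.997, 0.026], [0.3, 0.004, -0.954]]
wrist_force: [-0.2, 1.1, -1.9]
width: 0.0455
gripper_force: 52.0
```

```bash
python3 - <<'E'
from h import *
go(onbeam(-.28,.065),BR)
E
```

```text
t 30.8 pos [ 0.447  -0.2613  0.3096] F [-0.2  1.1 -1.9] w 0.0455
 shift now-axes cm [-4.17 -0.38  7.9 ]
 rotvec [ 0.003 -0.005  0.005] shift after turn cm [-4.14 -0.34  7.92]
```

>>> apply_moves(
  series=[
    {"hand": 0.6, "x": -2.1, "y": -0.3, "z": 0, "wx": 0.003, "wy": -0.004, "wz": 0.004},
    {"hand": 0.6, "x": -2.1, "y": 0, "z": 1, "wx": 0, "wy": 0, "wz": 0},
    {"hand": 0.6, "x": 0, "y": 0, "z": 3, "wx": 0, "wy": 0, "wz": 0},
    {"hand": 0.6, "x": 0, "y": 0, "z": 3, "wx": 0, "wy": 0, "wz": 0},
    {"hand": 0.6, "x": 0, "y": 0, "z": 0.5, "wx": 0, "wy": 0, "wz": 0},
    {"hand": 0.6, "x": 0, "y": 0, "z": 0, "wx": 0, "wy": 0, "wz": 0},
  ],
)

```text
time_s: 31.55
eef_pos: [0.4643, -0.2669, 0.2286]
orientation: [[-0.953, 0.079, -0.291], [0.076, 0.997, 0.02], [0.292, -0.003, -0.956]]
wrist_force: [1.1, -0.0, -2.2]
width: 0.0454
gripper_force: 51.9
```

```bash
python3 - <<'E'
from h import *
go(onbeam(-.28,-.007),BR)
E
```

```text
t 31.6 pos [ 0.4643 -0.2669  0.2286] F [ 1.1 -0.  -2.2] w 0.0454
 shift now-axes cm [-0.02  0.1   7.9 ]
 rotvec [-0.002  0.004 -0.003] shift after turn cm [-0.05  0.09  7.9 ]
```

>>> apply_moves(
  series=[
    {"hand": 0.6, "x": 0, "y": 0.1, "z": 1.5, "wx": -0.002, "wy": 0.004, "wz": -0.003},
    {"hand": 0.6, "x": 0, "y": 0, "z": 1.5, "wx": 0, "wy": 0, "wz": 0},
    {"hand": 0.6, "x": 0, "y": 0, "z": 1.5, "wx": 0, "wy": 0, "wz": 0},
    {"hand": 0.6, "x": 0, "y": 0, "z": 1.5, "wx": 0, "wy": 0, "wz": 0},
    {"hand": 0.6, "x": 0, "y": 0, "z": 1.2, "wx": 0, "wy": 0, "wz": 0},
    {"hand": 0.6, "x": 0, "y": 0, "z": 0.5, "wx": 0, "wy": 0, "wz": 0},
    {"hand": 0.6, "x": 0, "y": 0, "z": 0, "wx": 0, "wy": 0, "wz": 0},
    {"hand": 0.6, "x": 0, "y": 0, "z": 0, "wx": 0, "wy": 0, "wz": 0},
  ],
)

```text
time_s: 32.55
eef_pos: [0.443, -0.2645, 0.1552]
orientation: [[-0.953, 0.076, -0.294], [0.073, 0.997, 0.022], [0.294, -0.001, -0.956]]
wrist_force: [2.3, -0.9, 4.8]
width: 0.0449
gripper_force: 52.7
```

```bash
python3 - <<'E'
from h import *
go(onbeam(-.28,-.007),BR)
E
```

```text
t 32.5 pos [ 0.443  -0.2645  0.1552] F [ 2.3 -0.9  4.8] w 0.0449
 shift now-axes cm [0.06 0.01 0.26]
 rotvec [-0.001  0.001  0.   ] shift after turn cm [0.06 0.01 0.26]
```

In contact, with about 6 N on the beam. Back off 1 mm and release, then lift straight up and view.

>>> apply_moves(
  series=[
    {"hand": 0.6, "x": 0, "y": 0, "z": -0.1, "wx": 0, "wy": 0, "wz": 0},
    {"hand": 0.2, "x": 0, "y": 0, "z": 0, "wx": 0, "wy": 0, "wz": 0},
    {"hand": 0.2, "x": 0, "y": 0, "z": 0, "wx": 0, "wy": 0, "wz": 0},
    {"hand": 0.1, "x": 0, "y": 0, "z": 0, "wx": 0, "wy": 0, "wz": 0},
    {"hand": 0.1, "x": 0, "y": 0, "z": 0, "wx": 0, "wy": 0, "wz": 0},
    {"hand": 0.1, "x": 0, "y": 0, "z": 0, "wx": 0, "wy": 0, "wz": 0},
    {"hand": 0.1, "x": 0, "y": 0, "z": 0, "wx": 0, "wy": 0, "wz": 0},
    {"hand": 0.1, "x": 0, "y": 0, "z": 0, "wx": 0, "wy": 0, "wz": 0},
  ],
)

```text
time_s: 33.55
eef_pos: [0.442, -0.2642, 0.1554]
orientation: [[-0.952, 0.077, -0.296], [0.073, 0.997, 0.023], [0.297, 0.0, -0.955]]
wrist_force: [0.2, -0.0, 0.3]
width: 0.0767
gripper_force: 0.0
```

>>> apply_moves(
  series=[
    {"hand": 0.1, "x": 0, "y": 0, "z": -4, "wx": 0, "wy": 0, "wz": 0},
    {"hand": 0.1, "x": 0, "y": 0, "z": -6, "wx": 0, "wy": 0, "wz": 0},
    {"hand": 0.1, "x": 0, "y": 0, "z": -6, "wx": 0, "wy": 0, "wz": 0},
    {"hand": 0.3, "x": 0, "y": 0, "z": 0, "wx": 0, "wy": -0.15, "wz": 0},
    {"hand": 0.3, "x": 0, "y": 0, "z": 0, "wx": 0, "wy": -0.15, "wz": 0},
    {"hand": 0.3, "x": 2, "y": 5, "z": -2, "wx": 0, "wy": 0, "wz": 0},
    {"hand": 0.3, "x": 2, "y": 5, "z": -2, "wx": 0, "wy": 0, "wz": 0},
  ],
)

```text
time_s: 34.42
eef_pos: [0.456, -0.1643, 0.3487]
orientation: [[-0.997, 0.079, -0.001], [0.079, 0.997, 0.0], [0.001, 0.0, -1.0]]
wrist_force: [0.8, 0.7, 1.3]
width: 0.0599
gripper_force: 0.0
```

```bash
python3 - <<'E'
from h import *
c=cap('side');T=cap('top')
cv2.imwrite('pics/s4.png',cv2.resize(c['img'][160:380,220:480],None,fx=2.5,fy=2.5)[:,:,::-1])
# reader: head, ball, cap
def mk(c,lo,hi,roi):
    m=cv2.inRange(cv2.cvtColor(c['img'],cv2.COLOR_RGB2HSV),lo,hi);k=np.zeros_like(m);u0,v0,u1,v1=roi;k[v0:v1,u0:u1]=255
    n,l,st,ce=cv2.connectedComponentsWithStats(m&k)
    return [(st[i].tolist(),ce[i]) for i in range(1,n) if st[i][4]>25]
R={}
for nm,cc,r in(('T',T,(320,140,440,190)),('S',c,(380,210,460,330))):
    for col,lo,hi in(('or',(3,150,60),(15,255,255)),('ye',(20,150,60),(35,255,255))):
        for a in mk(cc,lo,hi,r): print(nm,col,a)
# head points
for nm,cc in(('top',T),('side',c)):
    X=cloud(cc);k=(abs(X[...,0]-.61)<.08)&(abs(X[...,1]+.085)<.07)&(X[...,2]>.205)&(X[...,2]<.235)
    P=X[k];r=cv2.minAreaRect((P[:,:2]*1000).astype(np.float32));print(nm,'headtop',len(P),P.mean(0).round(4),r)
print(robot.read_state()['eef_pos'])
E
```

```text
T or ([333, 157, 11, 12, 76], array([337.86842105, 162.69736842]))
T ye ([341, 156, 12, 17, 138], array([346.65217391, 163.52898551]))
T ye ([414, 159, 11, 12, 101], array([418.14851485, 164.21782178]))
S or ([404, 226, 11, 12, 103], array([408.91262136, 231.09708738]))
S ye ([414, 275, 17, 14, 53], array([421.66037736, 281.98113208]))
S ye ([427, 303, 15, 15, 157], array([433.57324841, 310.05732484]))
top headtop 611 [ 0.6036 -0.0867  0.2115] ((603.4971923828125, -88.51023864746094), (89.64877319335938, 72.08163452148438), 10.890299797058105)
side headtop 519 [ 0.6054 -0.0946  0.2117] ((606.7171630859375, -95.88832092285156), (90.95349884033203, 66.32987213134766), 15.139642715454102)
[ 0.45754088 -0.1593566   0.35115904]
```

View pics/s4.png

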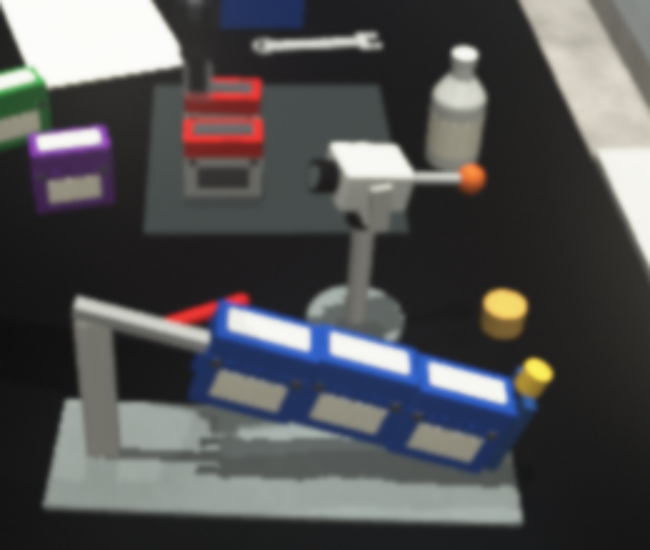

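The side view shows all three blue hangers seated in line on the rail against the stop, with the red refs and the other things undisturbed. Next is the reader. I'll turn the gripper about so the wrist has room for the ball's 110° swing.

>>> apply_moves(
  series=[
    {"hand": 0.3, "x": 0, "y": 0, "z": 0, "wx": 0, "wy": 0, "wz": 0.178},
    {"hand": 0.3, "x": 0, "y": 0, "z": 0, "wx": 0, "wy": 0, "wz": 0.178},
    {"hand": 0.3, "x": 0, "y": 0, "z": 0, "wx": 0, "wy": 0, "wz": 0.178},
    {"hand": 0.3, "x": 0, "y": 0, "z": 0, "wx": 0, "wy": 0, "wz": 0.178},
    {"hand": 0.3, "x": 0, "y": 0, "z": 0, "wx": 0, "wy": 0, "wz": 0.178},
    {"hand": 0.3, "x": 0, "y": 0, "z": 0, "wx": 0, "wy": 0, "wz": 0.178},
    {"hand": 0.3, "x": 0, "y": 0, "z": 0, "wx": 0, "wy": 0, "wz": 0.178},
    {"hand": 0.3, "x": 0, "y": 0, "z": 0, "wx": 0, "wy": 0, "wz": 0.178},
  ],
)

```text
time_s: 35.52
eef_pos: [0.4571, -0.1656, 0.348]
orientation: [[-0.064, 0.998, -0.002], [0.998, 0.064, 0.0], [0.0, -0.002, -1.0]]
wrist_force: [-0.2, 0.0, -0.6]
width: 0.0596
gripper_force: 0.0
```

>>> apply_moves(
  series=[
    {"hand": 0.3, "x": 0, "y": 0, "z": 0, "wx": 0, "wy": 0, "wz": 0.178},
    {"hand": 0.3, "x": 0, "y": 0, "z": 0, "wx": 0, "wy": 0, "wz": 0.178},
    {"hand": 0.3, "x": 0, "y": 0, "z": 0, "wx": 0, "wy": 0, "wz": 0.178},
    {"hand": 0.3, "x": 0, "y": 0, "z": 0, "wx": 0, "wy": 0, "wz": 0.178},
    {"hand": 0.3, "x": 0, "y": 0, "z": 0, "wx": 0, "wy": 0, "wz": 0.178},
    {"hand": 0.3, "x": 0, "y": 0, "z": 0, "wx": 0, "wy": 0, "wz": 0.178},
    {"hand": 0.3, "x": 0, "y": 0, "z": 0, "wx": 0, "wy": 0, "wz": 0.178},
    {"hand": 0.3, "x": 0, "y": 0, "z": 0, "wx": 0, "wy": 0, "wz": 0.178},
  ],
)

```text
time_s: 36.52
eef_pos: [0.4571, -0.1656, 0.348]
orientation: [[0.978, 0.209, -0.002], [0.209, -0.978, 0.0], [-0.002, -0.0, -1.0]]
wrist_force: [0.2, 0.4, 1.1]
width: 0.06
gripper_force: 0.0
```

```bash
python3 - <<'E'
from h import *
s=robot.read_state();print(s['orientation'].round(3).tolist(),s['q'].round(0))
go([.715,-.065,.34])
T=cap('top');S=cap('side')
print('ball',tri(T,(337.87,162.7),S,(408.91,231.1)));print('cap',tri(T,(418.15,164.22),S,(433.57,310.06)))
E
```

```text
[[0.978, 0.209, -0.002], [0.209, -0.978, 0.0], [-0.002, -0.0, -1.0]] [ 24.   5.  -8. 103.   1.  72. -62.]
t 36.5 pos [ 0.4571 -0.1656  0.348 ] F [0.2 0.4 1.1] w 0.06
 shift now-axes cm [27.32 -4.44  0.75]
ball (array([ 0.72165796, -0.06007953,  0.16760573]), np.float64(0.0015332264824822958))
cap (array([ 0.73935287, -0.28711151,  0.1216418 ]), np.float64(0.0004180933073665518))
```

>>> apply_moves(
  series=[
    {"hand": 0.3, "x": 5, "y": -0.8, "z": 0, "wx": 0, "wy": 0, "wz": 0},
    {"hand": 0.3, "x": 5, "y": -0.8, "z": 0, "wx": 0, "wy": 0, "wz": 0},
    {"hand": 0.3, "x": 5, "y": -0.8, "z": 0, "wx": 0, "wy": 0, "wz": 0},
    {"hand": 0.3, "x": 5, "y": -0.8, "z": 0, "wx": 0, "wy": 0, "wz": 0},
    {"hand": 0.3, "x": 5, "y": -0.8, "z": 0, "wx": 0, "wy": 0, "wz": 0},
    {"hand": 0.3, "x": 0, "y": 0, "z": 0, "wx": 0, "wy": 0, "wz": 0},
  ],
)

```text
time_s: 37.38
eef_pos: [0.6946, -0.0691, 0.3446]
orientation: [[0.975, 0.223, -0.004], [0.223, -0.975, 0.003], [-0.004, -0.004, -1.0]]
wrist_force: [-0.2, -0.1, 0.2]
width: 0.0599
gripper_force: 0.0
```

```bash
python3 - <<'E'
from h import *
c=cap('wrist','w5.png');X=cloud(c);go([.7217,-.06,.17])
h=cv2.cvtColor(c['img'],cv2.COLOR_RGB2HSV)
for col,lo,hi in(('or',(3,150,60),(15,255,255)),('ye',(20,150,60),(35,255,255))):
    n,l,st,ce=cv2.connectedComponentsWithStats(cv2.inRange(h,lo,hi))
    for i in range(1,n):
        if st[i][4]>100: print(col,st[i],ce[i].round(1),np.nanmedian(X[l==i],0).round(4),np.nanmin(X[l==i],0).round(4),np.nanmax(X[l==i],0).round(4))
E
```

```text
t 37.4 pos [ 0.6932 -0.071   0.3456] F [ 0.1  0.2 -0. ] w 0.0596
 shift now-axes cm [ 3.09 -0.41 17.54]
or [314 172  34  33 900] [330.5 188.5] [ 0.7212 -0.0637  0.1795] [ 0.6777 -0.0917 -0.0018] [ 0.7341 -0.0473  0.185 ]
ye [552 201  25  26 460] [564.7 213.6] [ 0.7427 -0.2899  0.1303] [ 0.7234 -0.3927 -0.0012] [ 0.7533 -0.2771  0.1351]
```

View pics/w5.png

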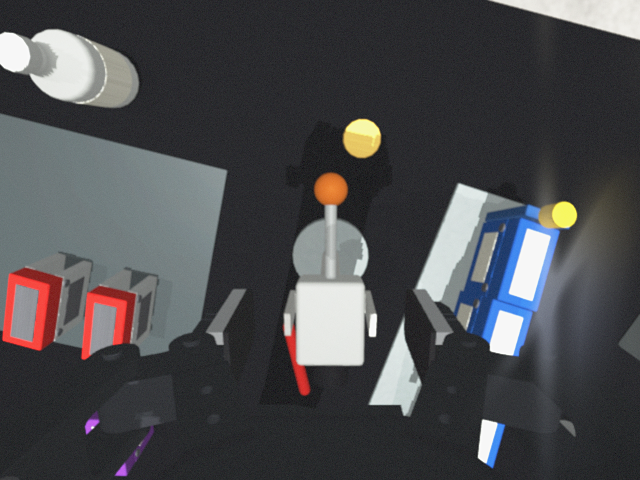

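The wrist view shows the ball at (330,188), the stem in line with the tool's x axis, the white head at (331,321) with its yoke ears at (290,313) and (372,313), and the yellow cap at (564,213).

```bash
python3 - <<'E'
from h import *
c=cap('wrist');X=cloud(c);S=cap('side');T=cap('top')
m=(X[...,2]>.15)&(X[...,2]<.24)&(cv2.cvtColor(c['img'],cv2.COLOR_RGB2GRAY)>100)
k=np.zeros_like(m);k[260:380,285:380]=1;m&=k
P=X[m]
hd=.2255;a=np.array([np.cos(hd),np.sin(hd)]);n=np.array([-a[1],a[0]])
for nm,(u0,u1) in dict(L=(285,295),R=(369,380),head=(300,362)).items():
    mm=m.copy();mm[:,:u0]=0;mm[:,u1:]=0;p=X[mm];q=p[:,:2]
    print(nm,len(p),np.median(p,0).round(4),'along',np.percentile(q@a,[3,97]).round(4),'lat',np.percentile(q@n,[3,97]).round(4),'z',np.percentile(p[:,2],[3,50,97]).round(4))
b=(330.5,188.5)
print('ball w-S',tri(c,b,S,(408.91,231.1)),'T-S',tri(T,(337.87,162.7),S,(408.91,231.1)),'w-T',tri(c,b,T,(337.87,162.7)))
print('cap w-S',tri(c,(564.7,213.6),S,(433.57,310.06)),'w-T',tri(c,(564.7,213.6),T,(418.15,164.22)))
p=np.array([.0,.0]); 
E
```

```text
L 394 [ 0.613  -0.0543  0.196 ] along [0.5622 0.605 ] lat [-0.1955 -0.1858] z [0.1591 0.196  0.2118]
R 163 [ 0.6278 -0.1219  0.2031] along [0.5706 0.59  ] lat [-0.2608 -0.257 ] z [0.1752 0.2031 0.2047]
head 5694 [ 0.6239 -0.0876  0.2101] along [0.5527 0.6172] lat [-0.2484 -0.2014] z [0.1849 0.2101 0.2169]
ball w-S (array([ 0.7200213 , -0.06644108,  0.17261174]), np.float64(0.0011780132400417117)) T-S (array([ 0.72165796, -0.06007953,  0.16760573]), np.float64(0.0015332264824822958)) w-T (array([ 0.71948697, -0.06306539,  0.17111136]), np.float64(0.006462124823890145))
cap w-S (array([ 0.73872182, -0.29399671,  0.12832484]), np.float64(0.00341323595060775)) w-T (array([ 0.73802595, -0.28695256,  0.13426003]), np.float64(0.00819467540087652))
```

>>> apply_moves(
  series=[
    {"hand": 0.35, "x": 2.8, "y": -0.2, "z": 2, "wx": 0, "wy": 0, "wz": 0},
    {"hand": 0.35, "x": 0, "y": 0, "z": 5, "wx": 0, "wy": 0, "wz": 0},
    {"hand": 0.35, "x": 0, "y": 0, "z": 5, "wx": 0, "wy": 0, "wz": 0},
    {"hand": 0.35, "x": 0, "y": 0, "z": 3, "wx": 0, "wy": 0, "wz": 0},
    {"hand": 0.35, "x": 0, "y": 0, "z": 0, "wx": 0, "wy": 0, "wz": 0},
  ],
)

```text
time_s: 38.2
eef_pos: [0.7167, -0.0656, 0.1957]
orientation: [[0.977, 0.215, -0.007], [0.215, -0.977, -0.0], [-0.007, -0.001, -1.0]]
wrist_force: [0.2, -0.1, -0.3]
width: 0.0559
gripper_force: 0.0
```

```bash
python3 - <<'E'
from h import *
go([.7205,-.063,.15],rz(.2255+np.pi))
c=cap('wrist');h=cv2.cvtColor(c['img'],cv2.COLOR_RGB2HSV)
n,l,st,ce=cv2.connectedComponentsWithStats(cv2.inRange(h,(3,150,60),(15,255,255)))
for i in range(1,n):
    if st[i][4]>100: print(st[i],ce[i].round(1),onz(c,*ce[i],.171).round(4))
print(robot.read_state()['q'].round(0))
E
```

```text
t 38.2 pos [ 0.7167 -0.0656  0.1957] F [ 0.2 -0.1 -0.3] w 0.0559
 shift now-axes cm [ 0.46 -0.17  4.57]
 rotvec [-0.001  0.007 -0.009] shift after turn cm [ 0.43 -0.17  4.57]
[ 297  246   60   58 1663] [324.2 273.6] [ 0.7216 -0.0623  0.171 ]
[ 10.  36. -11.  79.   7.  66. -80.]
```

>>> apply_moves(
  series=[
    {"hand": 0.35, "x": 0.5, "y": -0.2, "z": 1.5, "wx": 0, "wy": 0, "wz": 0},
    {"hand": 0.35, "x": 0, "y": 0, "z": 1.5, "wx": 0, "wy": 0, "wz": 0},
    {"hand": 0.35, "x": 0, "y": 0, "z": 1.5, "wx": 0, "wy": 0, "wz": 0},
    {"hand": 0.35, "x": 0, "y": 0, "z": 0, "wx": 0, "wy": 0, "wz": 0},
    {"hand": 0.8, "x": 0, "y": 0, "z": 0, "wx": 0, "wy": 0, "wz": 0},
    {"hand": 0.8, "x": 0, "y": 0, "z": 0, "wx": 0, "wy": 0, "wz": 0},
    {"hand": 0.8, "x": 0, "y": 0, "z": 0, "wx": 0, "wy": 0, "wz": 0},
    {"hand": 0.8, "x": 0, "y": 0, "z": 0, "wx": 0, "wy": 0, "wz": 0},
  ],
  grip_force=25,
)

```text
time_s: 39.25
eef_pos: [0.7243, -0.0613, 0.1535]
orientation: [[0.977, 0.215, -0.0], [0.215, -0.977, -0.0], [-0.0, -0.0, -1.0]]
wrist_force: [0.0, -0.8, 1.1]
width: 0.0262
gripper_force: 24.7
```

```bash
cat > arc.py <<'E'
from h import *
PV=np.array([.6152,-.088,.19]);CAP=np.array([.7375,-.288,.126])
def arc(off,steps,h1=None,t1=None):
    "rows (tool axes, cm / rad) from current pose along the ball arc; off = ball in tool frame"
    s=robot.read_state();R=np.array(s['orientation']);p=np.array(s['eef_pos']);b=p+R@off
    v=b-PV;h0=np.arctan2(v[1],v[0]);t0=np.arcsin(v[2]/np.linalg.norm(v));r0=np.linalg.norm(v)
    u=-(CAP-PV);h1=np.arctan2(u[1],u[0]) if h1 is None else h1;t1=np.arcsin(u[2]/np.linalg.norm(u)) if t1 is None else t1
    print('t',s['time_s'],'r',r0.round(4),'heading',h0.round(3),'->',h1.round(3),'tilt',t0.round(3),'->',t1.round(3),'F',s['wrist_force'].round(1))
    for i in range(1,steps+1):
        f=i/steps;h=h0+f*(h1-h0);t=t0+f*(t1-t0);r=r0+f*(.11-r0)
        nb=PV+r*np.array([np.cos(t)*np.cos(h),np.cos(t)*np.sin(h),np.sin(t)])
        Rn=Ro.from_rotvec([0,0,(h1-h0)/steps]).as_matrix()@R
        pn=nb-Rn@off
        print(i,'shift',(R.T@(pn-p)*100).round(2),'rot',Ro.from_matrix(R.T@Rn).as_rotvec().round(3));R,p=Rn,pn
E
python3 - <<'E'
from arc import *
go([.7205,-.063,.15])
c=robot.read_state();arc(np.array([0,0,-.021]),14)
E
```

```text
t 39.2 pos [ 0.7243 -0.0613  0.1535] F [ 0.  -0.8  1.1] w 0.0262
 shift now-axes cm [-0.41  0.09  0.35]
t 39.25 r 0.1134 heading 0.24 -> 2.12 tilt -0.137 -> 0.267 F [ 0.  -0.8  1.1]
1 shift [-0.12 -1.5  -0.33] rot [-0.    -0.    -0.134]
2 shift [-0.13 -1.5  -0.33] rot [-0.    -0.    -0.134]
3 shift [-0.14 -1.5  -0.33] rot [-0.    -0.    -0.134]
4 shift [-0.15 -1.5  -0.32] rot [-0.    -0.    -0.134]
5 shift [-0.16 -1.5  -0.32] rot [-0.    -0.    -0.134]
6 shift [-0.17 -1.49 -0.32] rot [-0.    -0.    -0.134]
7 shift [-0.18 -1.49 -0.32] rot [-0.    -0.    -0.134]
8 shift [-0.18 -1.48 -0.32] rot [-0.    -0.    -0.134]
9 shift [-0.19 -1.47 -0.32] rot [-0.    -0.    -0.134]
10 shift [-0.2  -1.46 -0.31] rot [-0.    -0.    -0.134]
11 shift [-0.21 -1.45 -0.31] rot [-0.    -0.    -0.134]
12 shift [-0.22 -1.44 -0.31] rot [-0.    -0.    -0.134]
13 shift [-0.22 -1.43 -0.3 ] rot [-0.    -0.    -0.134]
14 shift [-0.23 -1.42 -0.3 ] rot [-0.    -0.    -0.134]
```

>>> apply_moves(
  series=[
    {"hand": 0.8, "x": -0.15, "y": -1.5, "z": -0.3, "wx": 0, "wy": 0, "wz": -0.134},
    {"hand": 0.8, "x": -0.15, "y": -1.5, "z": -0.3, "wx": 0, "wy": 0, "wz": -0.134},
    {"hand": 0.8, "x": -0.15, "y": -1.5, "z": -0.3, "wx": 0, "wy": 0, "wz": -0.134},
    {"hand": 0.8, "x": -0.15, "y": -1.5, "z": -0.3, "wx": 0, "wy": 0, "wz": -0.134},
    {"hand": 0.8, "x": 0, "y": 0, "z": 0, "wx": 0, "wy": 0, "wz": 0},
  ],
)

```text
time_s: 39.88
eef_pos: [0.6953, -0.0064, 0.1658]
orientation: [[0.728, 0.685, 0.002], [0.685, -0.728, 0.003], [0.003, -0.001, -1.0]]
wrist_force: [4.7, 4.5, -1.2]
width: 0.0262
gripper_force: 25.0
```

```bash
python3 - <<'E'
from arc import *
arc(np.array([0,0,-.021]),10)
s=robot.read_state();print(s['eef_pos'],s['width'],s['gripper_force'])
E
```

```text
t 39.875 r 0.1144 heading 0.795 -> 2.12 tilt -0.028 -> 0.267 F [ 4.7  4.5 -1.2]
1 shift [-0.2  -1.5  -0.34] rot [ 0.    -0.    -0.133]
2 shift [-0.21 -1.49 -0.33] rot [ 0.    -0.    -0.133]
3 shift [-0.22 -1.48 -0.33] rot [ 0.    -0.    -0.133]
4 shift [-0.22 -1.48 -0.33] rot [ 0.    -0.    -0.133]
5 shift [-0.23 -1.46 -0.32] rot [ 0.    -0.    -0.133]
6 shift [-0.24 -1.45 -0.32] rot [ 0.    -0.    -0.133]
7 shift [-0.25 -1.44 -0.32] rot [ 0.    -0.    -0.133]
8 shift [-0.26 -1.43 -0.31] rot [ 0.    -0.    -0.133]
9 shift [-0.26 -1.41 -0.31] rot [ 0.    -0.    -0.133]
10 shift [-0.27 -1.39 -0.3 ] rot [ 0.    -0.    -0.133]
[ 0.69532387 -0.00635943  0.16579862] 0.026178010228155944 25.01131922006607
```

>>> apply_moves(
  series=[
    {"hand": 0.8, "x": 0.1, "y": -1.5, "z": -0.33, "wx": 0, "wy": 0, "wz": -0.133},
    {"hand": 0.8, "x": -0.05, "y": -1.5, "z": -0.33, "wx": 0, "wy": 0, "wz": -0.133},
    {"hand": 0.8, "x": -0.1, "y": -1.5, "z": -0.33, "wx": 0, "wy": 0, "wz": -0.133},
    {"hand": 0.8, "x": -0.1, "y": -1.5, "z": -0.33, "wx": 0, "wy": 0, "wz": -0.133},
    {"hand": 0.8, "x": -0.1, "y": -1.5, "z": -0.33, "wx": 0, "wy": 0, "wz": -0.133},
    {"hand": 0.8, "x": 0, "y": 0, "z": 0, "wx": 0, "wy": 0, "wz": 0},
  ],
)

```text
time_s: 40.62
eef_pos: [0.6299, 0.0256, 0.1812]
orientation: [[0.156, 0.988, -0.003], [0.988, -0.156, -0.001], [-0.001, -0.003, -1.0]]
wrist_force: [-0.7, 0.2, -1.7]
width: 0.0264
gripper_force: 24.9
```

```bash
python3 - <<'E'
from arc import *
arc(np.array([-.003,0,-.021]),5)
s=robot.read_state();print(s['eef_pos'],s['width'],s['gripper_force'])
E
```

```text
t 40.625 r 0.1123 heading 1.442 -> 2.12 tilt 0.109 -> 0.267 F [-0.7  0.2 -1.7]
1 shift [-0.24 -1.53 -0.34] rot [-0.    -0.    -0.136]
2 shift [-0.25 -1.52 -0.34] rot [-0.    -0.    -0.136]
3 shift [-0.25 -1.5  -0.33] rot [-0.    -0.    -0.136]
4 shift [-0.26 -1.49 -0.33] rot [-0.    -0.    -0.136]
5 shift [-0.27 -1.47 -0.32] rot [-0.    -0.    -0.136]
[0.62993546 0.02561244 0.18123034] 0.026370039383574302 24.864194691181183
```

>>> apply_moves(
  series=[
    {"hand": 0.8, "x": -0.15, "y": -1.5, "z": -0.33, "wx": 0, "wy": 0, "wz": -0.136},
    {"hand": 0.8, "x": -0.15, "y": -1.5, "z": -0.33, "wx": 0, "wy": 0, "wz": -0.136},
    {"hand": 0.8, "x": -0.15, "y": -1.5, "z": -0.33, "wx": 0, "wy": 0, "wz": -0.136},
    {"hand": 0.8, "x": -0.15, "y": -1.5, "z": -0.33, "wx": 0, "wy": 0, "wz": -0.136},
    {"hand": 0.8, "x": -0.1, "y": -1.2, "z": -0.3, "wx": 0, "wy": 0, "wz": -0.1},
    {"hand": 0.8, "x": 0, "y": 0, "z": 0, "wx": 0, "wy": 0, "wz": 0},
    {"hand": 0.8, "x": 0, "y": 0, "z": 0, "wx": 0, "wy": 0, "wz": 0},
  ],
)

```text
time_s: 41.5
eef_pos: [0.5616, 0.0112, 0.1978]
orientation: [[-0.467, 0.884, -0.002], [0.884, 0.467, -0.001], [0.0, -0.002, -1.0]]
wrist_force: [0.0, -2.5, -0.8]
width: 0.0264
gripper_force: 25.0
```

```bash
sed -i 's/-.088,.19/-.0865,.19/' arc.py; python3 - <<'E'
from arc import *
arc(np.array([-.003,0,-.021]),1)
s=robot.read_state();print(s['eef_pos'],s['width'],s['gripper_force'])
S=cap('side','s5.png');T=cap('top','t5.png');r=[]
for c,roi in((T,(320,150,400,230)),(S,(330,170,420,260))):
    m=cv2.inRange(cv2.cvtColor(c['img'],cv2.COLOR_RGB2HSV),(3,150,60),(15,255,255));k=np.zeros_like(m);k[roi[1]:roi[3],roi[0]:roi[2]]=255
    n,l,st,ce=cv2.connectedComponentsWithStats(m&k);print(st[1:].tolist(),ce[1:].round(1).tolist())
E
```

```text
t 41.5 r 0.1122 heading 2.072 -> 2.116 tilt 0.259 -> 0.265 F [ 0.  -2.5 -0.8]
1 shift [-0.25 -0.47 -0.  ] rot [ 0.    -0.    -0.044]
[0.56160161 0.01124289 0.19777864] 0.026439715632363185 25.01039832830429
[] []
[[340, 196, 8, 10, 56]] [[343.4, 200.1]]
```

>>> apply_moves(
  series=[
    {"hand": 0.8, "x": -0.05, "y": -0.45, "z": 0, "wx": 0, "wy": 0, "wz": -0.044},
    {"hand": 0.8, "x": 0, "y": 0, "z": 0, "wx": 0, "wy": 0, "wz": 0},
    {"hand": 0.45, "x": 0, "y": 0, "z": 0, "wx": 0, "wy": 0, "wz": 0},
    {"hand": 0.35, "x": 0, "y": 0, "z": 0, "wx": 0, "wy": 0, "wz": 0},
    {"hand": 0.35, "x": 0, "y": 0, "z": -4, "wx": 0, "wy": 0, "wz": 0},
    {"hand": 0.35, "x": 0, "y": 0, "z": -5, "wx": 0, "wy": 0, "wz": 0},
    {"hand": 0.35, "x": 0, "y": 0, "z": -5, "wx": 0, "wy": 0, "wz": 0},
    {"hand": 0.35, "x": 0, "y": 0, "z": 0, "wx": 0, "wy": 0, "wz": 0},
  ],
)

```text
time_s: 42.6
eef_pos: [0.5602, 0.0115, 0.3425]
orientation: [[-0.511, 0.86, 0.007], [0.86, 0.511, 0.0], [-0.003, 0.007, -1.0]]
wrist_force: [-0.3, 0.7, -0.8]
width: 0.0553
gripper_force: 0.0
```

```bash
python3 - <<'E'
from arc import *
W=cap('wrist','w6.png');S=cap('side');T=cap('top');go([.6,-.05,.35])
def comp(c,lo,hi,mn):
    n,l,st,ce=cv2.connectedComponentsWithStats(cv2.inRange(cv2.cvtColor(c['img'],cv2.COLOR_RGB2HSV),lo,hi))
    return [(st[i].tolist(),ce[i].round(2).tolist()) for i in range(1,n) if st[i][4]>mn]
for nm,c in(('W',W),('S',S),('T',T)):
    print(nm,'or',comp(c,(3,150,60),(15,255,255),30));print(nm,'ye',comp(c,(18,150,60),(35,255,255),40))
E
```

```text
t 42.8 pos [0.5571 0.0101 0.337 ] F [-0.3 -0.   0.5] w 0.0559
 shift now-axes cm [-7.35  0.62 -1.31]
W or [([304, 217, 38, 37, 1086], [322.58, 235.09])]
W ye []
S or [([337, 197, 9, 10, 68], [340.63, 201.06])]
S ye [([413, 275, 18, 19, 109], [421.97, 284.83]), ([427, 303, 15, 15, 156], [433.56, 310.1])]
T or [([616, 255, 24, 9, 89], [626.19, 258.27]), ([619, 264, 16, 33, 115], [626.1, 283.03]), ([627, 264, 13, 20, 88], [633.97, 273.47]), ([623, 291, 17, 15, 66], [630.71, 298.85])]
T ye [([414, 159, 11, 12, 101], [418.15, 164.22])]
```

View pics/w6.png

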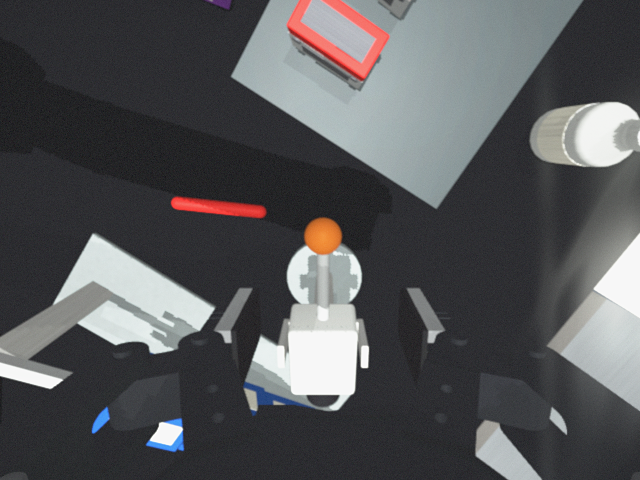

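The wrist view shows the ball at (323,235), with the stem and head pointing straight down the picture. I'll clear the arm to check the aim from the fixed cameras.

>>> apply_moves(
  series=[
    {"hand": 0.35, "x": 5, "y": -3, "z": 0, "wx": 0, "wy": 0, "wz": 0},
    {"hand": 0.35, "x": 5, "y": -3, "z": 0, "wx": 0, "wy": 0, "wz": 0},
    {"hand": 0.35, "x": 5, "y": -3, "z": 0, "wx": 0, "wy": 0, "wz": 0},
    {"hand": 0.35, "x": 4, "y": -3, "z": 0, "wx": 0, "wy": 0, "wz": 0},
    {"hand": 0.35, "x": 0, "y": 0, "z": 0, "wx": 0, "wy": 0, "wz": 0},
  ],
)

```text
time_s: 43.38
eef_pos: [0.3543, 0.1129, 0.337]
orientation: [[-0.512, 0.859, -0.003], [0.859, 0.512, -0.003], [-0.002, -0.004, -1.0]]
wrist_force: [0.9, -0.8, 0.0]
width: 0.0557
gripper_force: 0.0
```

```bash
cat > aim.py <<'E'
from arc import *
S=cap('side');T=cap('top');B=[];C=[]
for nm,c,rb,rc in(('T',T,(310,150,400,240),(405,150,435,180)),('S',S,(320,180,420,260),(425,295,460,330))):
    hsv=cv2.cvtColor(c['img'],cv2.COLOR_RGB2HSV)
    for lst,lo,hi,r in((B,(3,150,60),(15,255,255),rb),(C,(18,150,60),(35,255,255),rc)):
        m=cv2.inRange(hsv,lo,hi);k=np.zeros_like(m);k[r[1]:r[3],r[0]:r[2]]=255;m&=k
        n,l,st,ce=cv2.connectedComponentsWithStats(m)
        if n<2: print('none',nm);lst.append((0,0));continue
        i=1+st[1:,4].argmax();lst.append(tuple(ce[i]));print(nm,st[i].tolist(),ce[i].round(1))
b,e=tri(T,B[0],S,B[1]);c,e2=tri(T,C[0],S,C[1]);print('ball',b.round(4),e.round(4),'cap',c.round(4),e2.round(4))
b0=np.array([.7217,-.0601,.1676])
for nm,cc in(('T',T),('S',S)):
    X=cloud(cc);k=(np.hypot(X[...,0]-.615,X[...,1]+.088)<.05)&(X[...,2]>.17)
    P=X[k];print(nm,'head',len(P),P.mean(0).round(4))
def err(pv,b,c):
    a=pv-b;g=c-pv
    return np.degrees([np.arctan2(a[1],a[0])-np.arctan2(g[1],g[0]),np.arctan2(a[2],np.hypot(*a[:2]))-np.arctan2(g[2],np.hypot(*g[:2]))]).round(2)
print('err deg (swivel,elev) PV',err(PV,b,c),'with CAP',err(PV,b,CAP),'|b-PV|',np.linalg.norm(b-PV))
# pivot from two ball positions at same cameras: radius .11, z .19
from scipy.optimize import fsolve
f=lambda q:[np.linalg.norm(b0-[*q,.19])-.11,np.linalg.norm(b-[*q,.19])-.11]
q=fsolve(f,PV[:2]);pv=np.array([*q,.19]);print('pivot TS',pv.round(4),err(pv,b,c))
E
python3 aim.py
```

```text
T [310, 212, 7, 12, 60] [312.7 217.8]
T [414, 159, 11, 12, 102] [418.2 164.2]
S [336, 196, 11, 11, 77] [340.6 200.5]
S [427, 303, 15, 15, 156] [433.6 310.1]
ball [0.5579 0.0034 0.2174] 0.0008 cap [ 0.7393 -0.2873  0.1217] 0.0003
T head 826 [ 0.6102 -0.0871  0.2058]
S head 917 [ 0.6105 -0.1012  0.2021]
err deg (swivel,elev) PV [0.8  1.74] with CAP [1.27 0.79] |b-PV| 0.11011674475199297
pivot TS [ 0.617  -0.0852  0.19  ] [2.51 1.71]
```

```bash
sed -i 's/(310,150,400,240)/(285,150,400,260)/' aim.py; sed -i 's/CAP=np.array(.*)/CAP=np.array([.739,-.288,.1235])/' arc.py; python3 aim.py; python3 - <<'E'
from arc import *
T=cap('top');X=cloud(T);m=cv2.inRange(cv2.cvtColor(T['img'],cv2.COLOR_RGB2HSV),(18,150,60),(35,255,255))>0
m[:150]=0;m[180:]=0;m[:,:410]=0;m[:,430:]=0
print('cap T z',np.nanpercentile(X[m][:,2],[5,25,50,75,95]).round(4))
cv2.imwrite('pics/t6.png',cv2.resize(T['img'][130:300,270:450],None,fx=3.3,fy=3.3,interpolation=2)[:,:,::-1])
E
```

```text
T [305, 212, 12, 12, 99] [310.8 217.8]
T [414, 159, 11, 12, 101] [418.1 164.2]
S [336, 196, 11, 11, 77] [340.6 200.5]
S [427, 303, 15, 15, 157] [433.6 310.1]
ball [0.5583 0.0082 0.2144] 0.0007 cap [ 0.7394 -0.2871  0.1216] 0.0004
T head 827 [ 0.6103 -0.0871  0.2057]
S head 923 [ 0.6105 -0.1012  0.2021]
err deg (swivel,elev) PV [-0.76  3.73] with CAP [-0.58  3.28] |b-PV| 0.1131762360150175
pivot TS [ 0.6163 -0.082   0.19  ] [1.74 3.15]
cap T z [0.0004 0.1191 0.1282 0.1315 0.1356]
```

View pics/t6.png

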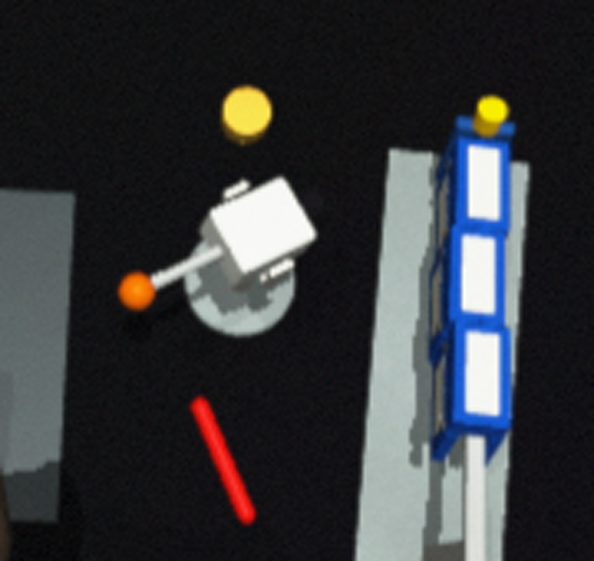

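The top crop shows the ball at (137,291), the head at (262,230) and the cap at (491,116), roughly in line. For a precise check I'll put the wrist camera side-on above all three.

>>> apply_moves(
  series=[
    {"hand": 0.35, "x": 0, "y": 0, "z": -1, "wx": 0, "wy": 0, "wz": 0.175},
    {"hand": 0.35, "x": 0, "y": 0, "z": -1, "wx": 0, "wy": 0, "wz": 0.175},
    {"hand": 0.35, "x": 0, "y": 0, "z": 0, "wx": 0, "wy": 0, "wz": 0.175},
    {"hand": 0.35, "x": 0, "y": 0, "z": 0, "wx": 0, "wy": 0, "wz": 0.175},
    {"hand": 0.35, "x": 0, "y": 0, "z": 0, "wx": 0, "wy": 0, "wz": 0.175},
    {"hand": 0.35, "x": 0, "y": 0, "z": 0, "wx": 0, "wy": 0, "wz": 0.175},
    {"hand": 0.35, "x": 0, "y": 0, "z": 0, "wx": 0, "wy": 0, "wz": 0.175},
    {"hand": 0.35, "x": 0, "y": 0, "z": 0, "wx": 0, "wy": 0, "wz": 0.175},
  ],
)

```text
time_s: 44.62
eef_pos: [0.3582, 0.1117, 0.358]
orientation: [[0.765, 0.644, -0.002], [0.644, -0.765, 0.002], [-0.0, -0.004, -1.0]]
wrist_force: [-0.6, -0.1, 0.3]
width: 0.0551
gripper_force: 0.0
```

```bash
python3 - <<'E'
from h import *
go([.635,-.15,.36],rz(np.radians(31)+np.pi)); print(robot.read_state()['q'].round(0))
E
```

```text
t 44.6 pos [0.3582 0.1117 0.358 ] F [-0.6 -0.1  0.3] w 0.0551
 shift now-axes cm [ 4.34 37.84 -0.34]
 rotvec [-0.003  0.001  0.158] shift after turn cm [10.25 36.68 -0.2 ]
[ 47. -14. -56. 113. -12.  75. -55.]
```

>>> apply_moves(
  series=[
    {"hand": 0.35, "x": 0, "y": 0, "z": 0, "wx": 0, "wy": 0, "wz": 0.158},
    {"hand": 0.35, "x": 1.5, "y": 5.2, "z": 0, "wx": 0, "wy": 0, "wz": 0},
    {"hand": 0.35, "x": 1.5, "y": 5.2, "z": 0, "wx": 0, "wy": 0, "wz": 0},
    {"hand": 0.35, "x": 1.5, "y": 5.2, "z": 0, "wx": 0, "wy": 0, "wz": 0},
    {"hand": 0.35, "x": 1.5, "y": 5.2, "z": 0, "wx": 0, "wy": 0, "wz": 0},
    {"hand": 0.35, "x": 1.5, "y": 5.2, "z": 0, "wx": 0, "wy": 0, "wz": 0},
    {"hand": 0.35, "x": 1.5, "y": 5.2, "z": 0, "wx": 0, "wy": 0, "wz": 0},
    {"hand": 0.35, "x": 1.5, "y": 5.2, "z": 0, "wx": 0, "wy": 0, "wz": 0},
  ],
)

```text
time_s: 45.62
eef_pos: [0.6384, -0.1467, 0.3552]
orientation: [[0.855, 0.519, -0.004], [0.519, -0.855, 0.002], [-0.002, -0.004, -1.0]]
wrist_force: [0.3, -0.2, 0.8]
width: 0.0557
gripper_force: 0.0
```

```bash
cat > aim2.py <<'E'
from arc import *
from scipy.optimize import least_squares
import sys
W=cap('wrist',sys.argv[1] if len(sys.argv)>1 else None);X=cloud(W);hsv=cv2.cvtColor(W['img'],cv2.COLOR_RGB2HSV)
def big(lo,hi,near,rad):
    n,l,st,ce=cv2.connectedComponentsWithStats(cv2.inRange(hsv,lo,hi))
    for i in np.argsort(-st[:,4]):
        if i and st[i,4]>60:
            p=np.nanmedian(X[l==i],0)
            if np.linalg.norm(p-near)<rad: return l==i,st[i].tolist(),ce[i]
m,st,ce=big((3,150,60),(15,255,255),[.558,.005,.22],.05)
m2=cv2.erode(m.astype(np.uint8),np.ones((5,5)))>0
P=X[m2];P=P[~np.isnan(P[:,0])]
r=least_squares(lambda q:np.linalg.norm(P-q,axis=1)-.014,P.mean(0)-[0,0,.01],loss='soft_l1',f_scale=.001)
b=r.x;print('ball px',st,ce.round(1),'sphere',b.round(4),'top',np.percentile(P[:,2],98).round(4))
m,st,cc=big((18,150,60),(35,255,255),[.74,-.288,.125],.05)
Q=X[cv2.erode(m.astype(np.uint8),np.ones((3,3)))>0];print('cap px',st,cc.round(1),'med',np.nanmedian(Q,0).round(4),'z pct',np.nanpercentile(Q[:,2],[10,50,90]).round(4))
c0=onz(W,*cc,.1215);print('cap center at z .1215',c0.round(4))
# stem: bright points on line between ball and head
d=PV-b;d/=np.linalg.norm(d);y=np.cross([0,0,1],d);y/=np.linalg.norm(y);z=np.cross(d,y)
L=(X-b)@np.c_[d,y,z];k=(L[...,0]>.018)&(L[...,0]<.066)&(abs(L[...,1])<.012)&(abs(L[...,2])<.015)
A=L[k];A=A[~np.isnan(A[:,0])]
for a in np.arange(.018,.066,.008):
    q=A[(A[:,0]>=a)&(A[:,0]<a+.008)]
    if len(q)>5: print('  stem %.3f'%(a+.004),'lat edges',np.percentile(q[:,1],[4,96]).round(4),'mid',np.percentile(q[:,1],[4,96]).mean().round(4),'top',np.percentile(q[:,2],95).round(4),len(q))
# head edges
k=(L[...,0]>.078)&(L[...,0]<.14)&(abs(L[...,1])<.036)&(L[...,2]>.010)&(L[...,2]<.03)
q=L[k];print('head top lat',np.percentile(q[:,1],[2,98]).round(4),'h vs ball axis',[np.median(q[(q[:,0]>a)&(q[:,0]<a+.015)][:,2]).round(4) for a in(.085,.1,.115)])
g=CAP-PV;a=PV-b
print('heading ball->PV %.2f  PV->cap %.2f; elev %.2f %.2f; |b-PV| %.4f'%tuple([np.degrees(np.arctan2(a[1],a[0])),np.degrees(np.arctan2(g[1],g[0])),np.degrees(np.arctan2(a[2],np.hypot(*a[:2]))),np.degrees(np.arctan2(g[2],np.hypot(*g[:2]))),np.linalg.norm(a)]))
E
python3 aim2.py w7.png
```

```text
ball px [91, 194, 42, 34, 619] [112.  210.5] sphere [0.5601 0.0058 0.2113] top 0.2188
cap px [491, 180, 38, 26, 767] [510.6 192.9] med [ 0.7444 -0.2903  0.1295] z pct [0.0007 0.1295 0.1327]
cap center at z .1215 [ 0.745  -0.2938  0.1215]
  stem 0.022 lat edges [-0.0047  0.0045] mid -0.0001 top 0.0062 144
  stem 0.030 lat edges [-0.004   0.0045] mid 0.0003 top 0.0065 131
  stem 0.038 lat edges [-0.0042  0.0046] mid 0.0002 top 0.0065 142
  stem 0.046 lat edges [-0.0046  0.0046] mid -0.0 top 0.0063 142
  stem 0.054 lat edges [-0.005   0.0044] mid -0.0003 top 0.0064 139
  stem 0.062 lat edges [-0.0041  0.0044] mid 0.0002 top 0.0068 128
head top lat [-0.0283  0.0323] h vs ball axis [np.float64(0.0216), np.float64(0.0215), np.float64(0.0215)]
heading ball->PV -59.15  PV->cap -58.43; elev -11.22 -15.71; |b-PV| 0.1096
```

View pics/w7.png

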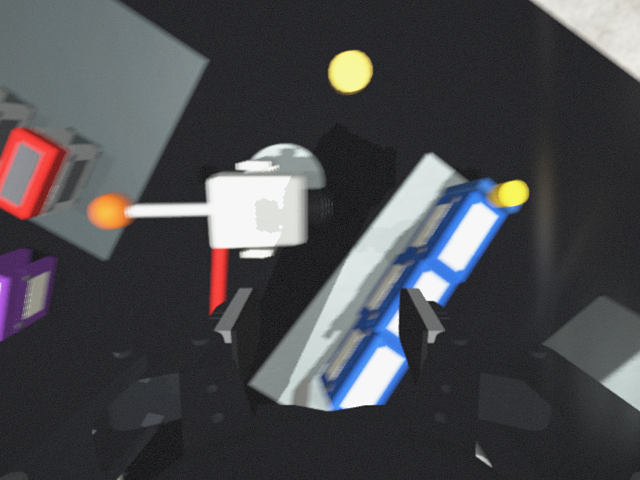

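The side-on view shows the ball at (110,210), the stem and head in one straight line, and the cap at (511,193). The measurements say the lens must tilt about 4° further down and swivel about 0.7° anticlockwise. I'll grip the ball again and correct.

>>> apply_moves(
  series=[
    {"hand": 0.35, "x": 0, "y": 0, "z": 0, "wx": 0, "wy": 0, "wz": -0.175},
    {"hand": 0.35, "x": 0, "y": 0, "z": 0, "wx": 0, "wy": 0, "wz": -0.175},
    {"hand": 0.35, "x": 0, "y": 0, "z": 0, "wx": 0, "wy": 0, "wz": -0.175},
    {"hand": 0.35, "x": 0, "y": 0, "z": 0, "wx": 0, "wy": 0, "wz": -0.175},
    {"hand": 0.35, "x": 0, "y": 0, "z": 0, "wx": 0, "wy": 0, "wz": -0.175},
    {"hand": 0.35, "x": 0, "y": 0, "z": 0, "wx": 0, "wy": 0, "wz": -0.175},
    {"hand": 0.35, "x": 0, "y": 0, "z": 0, "wx": 0, "wy": 0, "wz": -0.175},
    {"hand": 0.35, "x": 0, "y": 0, "z": 0, "wx": 0, "wy": 0, "wz": -0.175},
  ],
)

```text
time_s: 46.68
eef_pos: [0.6369, -0.1451, 0.3557]
orientation: [[-0.372, 0.928, -0.003], [0.928, 0.372, 0.003], [0.004, -0.002, -1.0]]
wrist_force: [0.1, -0.3, 0.3]
width: 0.0556
gripper_force: 0.0
```

```bash
python3 - <<'E'
from h import *
go([.5592,.0075,.30],rz(np.radians(121)-np.pi)); print(robot.read_state()['q'].round(0))
E
```

```text
t 46.7 pos [ 0.6369 -0.1451  0.3557] F [ 0.1 -0.3  0.3] w 0.0556
 shift now-axes cm [17.03 -1.53  5.64]
 rotvec [-0.002 -0.004 -0.16 ] shift after turn cm [17.08  1.2   5.57]
[ 52.  39. -70.  78.  36.  88.   7.]
```

>>> apply_moves(
  series=[
    {"hand": 0.35, "x": 0, "y": 0, "z": 0, "wx": 0, "wy": -0.004, "wz": -0.16},
    {"hand": 0.35, "x": 4.3, "y": 0.3, "z": 0, "wx": 0, "wy": 0, "wz": 0},
    {"hand": 0.35, "x": 4.3, "y": 0.3, "z": 0, "wx": 0, "wy": 0, "wz": 0},
    {"hand": 0.35, "x": 4.3, "y": 0.3, "z": 0, "wx": 0, "wy": 0, "wz": 0},
    {"hand": 0.35, "x": 4.2, "y": 0.3, "z": 0, "wx": 0, "wy": 0, "wz": 0},
    {"hand": 0.35, "x": 0, "y": 0, "z": 5.5, "wx": 0, "wy": 0, "wz": 0},
    {"hand": 0.35, "x": 0, "y": 0, "z": 4.5, "wx": 0, "wy": 0, "wz": 0},
    {"hand": 0.35, "x": 0, "y": 0, "z": 0, "wx": 0, "wy": 0, "wz": 0},
  ],
)

```text
time_s: 47.68
eef_pos: [0.5576, 0.0073, 0.2532]
orientation: [[-0.511, 0.86, -0.007], [0.86, 0.511, -0.002], [0.002, -0.007, -1.0]]
wrist_force: [0.3, -0.9, 0.8]
width: 0.0556
gripper_force: 0.0
```

```bash
python3 - <<'E'
from h import *
go([.5592,.0075,.196],rz(np.radians(121)-np.pi))
c=cap('wrist');h=cv2.cvtColor(c['img'],cv2.COLOR_RGB2HSV)
n,l,st,ce=cv2.connectedComponentsWithStats(cv2.inRange(h,(3,120,50),(17,255,255)))
for i in range(1,n):
    if st[i][4]>300: print(st[i],ce[i].round(1),onz(c,*ce[i],.213).round(4))
E
```

```text
t 47.7 pos [0.5576 0.0073 0.2532] F [ 0.3 -0.9  0.8] w 0.0556
 shift now-axes cm [-0.08  0.19  5.72]
 rotvec [-0.007 -0.002 -0.005] shift after turn cm [-0.07  0.15  5.72]
[ 306  249   53   54 2289] [331.9 275.4] [0.5607 0.0063 0.213 ]
```

>>> apply_moves(
  series=[
    {"hand": 0.35, "x": -0.2, "y": 0.2, "z": 2, "wx": 0, "wy": 0, "wz": 0},
    {"hand": 0.35, "x": 0, "y": 0, "z": 2, "wx": 0, "wy": 0, "wz": 0},
    {"hand": 0.35, "x": 0, "y": 0, "z": 1.6, "wx": 0, "wy": 0, "wz": 0},
    {"hand": 0.35, "x": 0, "y": 0, "z": 0, "wx": 0, "wy": 0, "wz": 0},
    {"hand": 0.8, "x": 0, "y": 0, "z": 0, "wx": 0, "wy": 0, "wz": 0},
    {"hand": 0.8, "x": 0, "y": 0, "z": 0, "wx": 0, "wy": 0, "wz": 0},
    {"hand": 0.8, "x": 0, "y": 0, "z": 0, "wx": 0, "wy": 0, "wz": 0},
    {"hand": 0.8, "x": 0, "y": 0, "z": 0, "wx": 0, "wy": 0, "wz": 0},
  ],
)

```text
time_s: 48.72
eef_pos: [0.5625, 0.0082, 0.2016]
orientation: [[-0.512, 0.859, 0.001], [0.859, 0.512, -0.003], [-0.003, -0.001, -1.0]]
wrist_force: [-1.0, 0.7, 1.2]
width: 0.0258
gripper_force: 24.6
```

```bash
python3 - <<'E'
from h import *
go([.5592,.0075,.196],rz(np.radians(121)-np.pi))
E
```

```text
t 48.7 pos [0.5625 0.0082 0.2016] F [-1.   0.7  1.2] w 0.0258
 shift now-axes cm [ 0.11 -0.32  0.56]
 rotvec [-0.001  0.003 -0.004] shift after turn cm [ 0.11 -0.32  0.56]
```

>>> apply_moves(
  series=[
    {"hand": 0.8, "x": -0.06, "y": -0.05, "z": -0.25, "wx": 0, "wy": 0, "wz": 0},
    {"hand": 0.8, "x": -0.06, "y": -0.05, "z": -0.25, "wx": 0, "wy": 0, "wz": 0},
    {"hand": 0.8, "x": -0.05, "y": -0.03, "z": -0.25, "wx": 0, "wy": 0, "wz": 0},
    {"hand": 0.8, "x": 0, "y": 0, "z": 0, "wx": 0, "wy": 0, "wz": 0},
    {"hand": 0.8, "x": 0, "y": 0, "z": 0, "wx": 0, "wy": 0, "wz": 0},
  ],
)

```text
time_s: 49.35
eef_pos: [0.5624, 0.0061, 0.209]
orientation: [[-0.512, 0.859, 0.001], [0.859, 0.512, -0.003], [-0.003, -0.001, -1.0]]
wrist_force: [1.0, 2.6, 1.8]
width: 0.026
gripper_force: 24.9
```

```bash
python3 - <<'E'
from h import *
go([.5625,.0082,.2016])
E
```

```text
t 49.4 pos [0.5624 0.0061 0.209 ] F [1.  2.6 1.8] w 0.026
 shift now-axes cm [0.18 0.11 0.74]
```

Release, lift, clear off, and re-check from the fixed cameras.

>>> apply_moves(
  series=[
    {"hand": 0.5, "x": 0, "y": 0, "z": 0, "wx": 0, "wy": 0, "wz": 0},
    {"hand": 0.35, "x": 0, "y": 0, "z": 0, "wx": 0, "wy": 0, "wz": 0},
    {"hand": 0.35, "x": 0, "y": 0, "z": -4, "wx": 0, "wy": 0, "wz": 0},
    {"hand": 0.35, "x": 0, "y": 0, "z": -6, "wx": 0, "wy": 0, "wz": 0},
    {"hand": 0.35, "x": 0, "y": 0, "z": -6, "wx": 0, "wy": 0, "wz": 0.1},
    {"hand": 0.35, "x": 0, "y": 0, "z": 0, "wx": 0, "wy": 0, "wz": 0.17},
    {"hand": 0.35, "x": 0, "y": 0, "z": 0, "wx": 0, "wy": 0, "wz": 0.175},
    {"hand": 0.35, "x": 0, "y": 0, "z": 0, "wx": 0, "wy": 0, "wz": 0.175},
  ],
)

```text
time_s: 50.35
eef_pos: [0.5619, 0.0057, 0.3687]
orientation: [[0.089, 0.996, 0.0], [0.996, -0.089, -0.004], [-0.004, 0.0, -1.0]]
wrist_force: [0.2, -0.4, 0.2]
width: 0.0554
gripper_force: 0.0
```

>>> apply_moves(
  series=[
    {"hand": 0.35, "x": 0, "y": 0, "z": 0, "wx": 0, "wy": 0, "wz": 0.175},
    {"hand": 0.35, "x": 0, "y": 0, "z": 0, "wx": 0, "wy": 0, "wz": 0.175},
    {"hand": 0.35, "x": 0, "y": 0, "z": 0, "wx": 0, "wy": 0, "wz": 0.175},
    {"hand": 0.35, "x": 0, "y": 0, "z": 0, "wx": 0, "wy": 0, "wz": 0.175},
    {"hand": 0.35, "x": 0, "y": 0, "z": 0, "wx": 0, "wy": 0, "wz": 0.175},
    {"hand": 0.35, "x": 0, "y": 0, "z": 0, "wx": 0, "wy": 0, "wz": 0.075},
  ],
)

```text
time_s: 51.1
eef_pos: [0.5618, 0.0059, 0.3686]
orientation: [[0.861, 0.509, -0.0], [0.509, -0.861, -0.004], [-0.002, 0.004, -1.0]]
wrist_force: [-0.0, 0.0, 0.3]
width: 0.0556
gripper_force: 0.0
```

```bash
python3 - <<'E'
from h import *
go([.600,-.12,.36],rz(np.radians(31)+np.pi))
E
```

```text
t 51.1 pos [0.5618 0.0059 0.3686] F [-0.   0.   0.3] w 0.0556
 shift now-axes cm [-3.12 12.78  0.91]
 rotvec [ 0.004  0.002 -0.007] shift after turn cm [-3.21 12.76  0.86]
```

>>> apply_moves(
  series=[
    {"hand": 0.35, "x": -0.5, "y": 5.5, "z": 0, "wx": 0, "wy": 0, "wz": 0},
    {"hand": 0.35, "x": -0.5, "y": 5.5, "z": 0, "wx": 0, "wy": 0, "wz": 0},
    {"hand": 0.35, "x": -0.3, "y": 5.5, "z": 0.5, "wx": 0, "wy": 0, "wz": 0},
    {"hand": 0.35, "x": 0, "y": 0, "z": 0, "wx": 0, "wy": 0, "wz": 0},
  ],
)

```text
time_s: 51.6
eef_pos: [0.6355, -0.1492, 0.3615]
orientation: [[0.864, 0.504, -0.003], [0.504, -0.864, -0.004], [-0.005, 0.002, -1.0]]
wrist_force: [-1.0, 0.0, -0.1]
width: 0.0554
gripper_force: 0.0
```

```bash
sed -i 's/(3,150,60),(15,255,255),\[/(3,120,50),(17,255,255),[/' aim2.py; python3 aim2.py w8.png; python3 aim.py
```

```text
ball px [82, 189, 41, 37, 916] [103.9 206.5] sphere [0.5632 0.0058 0.2192] top 0.231
cap px [481, 172, 35, 27, 717] [498.3 185.6] med [ 0.7396 -0.2847  0.1294] z pct [0.1183 0.1294 0.1328]
cap center at z .1215 [ 0.7404 -0.2881  0.1215]
  stem 0.022 lat edges [-0.0044  0.0046] mid 0.0001 top 0.0058 147
  stem 0.030 lat edges [-0.0048  0.0045] mid -0.0001 top 0.0059 147
  stem 0.038 lat edges [-0.004   0.0044] mid 0.0002 top 0.0059 134
  stem 0.046 lat edges [-0.0043  0.0046] mid 0.0001 top 0.006 139
  stem 0.054 lat edges [-0.0046  0.0046] mid -0.0 top 0.0065 138
  stem 0.062 lat edges [-0.005   0.0044] mid -0.0003 top 0.0062 135
head top lat [-0.028   0.0327] h vs ball axis [np.float64(0.0215), np.float64(0.0215), np.float64(0.0216)]
heading ball->PV -60.61  PV->cap -58.43; elev -15.40 -15.71; |b-PV| 0.1099
T [306, 210, 12, 12, 103] [311.  215.9]
none T
S [337, 193, 11, 11, 84] [342.1 197.8]
S [427, 303, 15, 15, 156] [433.6 310.1]
ball [0.5616 0.008  0.2223] 0.0004 cap [ 1.2859  0.95   -0.5535] 0.8601
T head 4573 [ 0.6128 -0.1039  0.5969]
S head 1561 [ 0.6097 -0.1065  0.2927]
err deg (swivel,elev) PV [-117.53   14.48] with CAP [-2.   -0.88] |b-PV| 0.11334664960907384
pivot TS [ 0.6162 -0.0818  0.19  ] [-115.72   14.05]
```

Tilt is now right, but closing the gripper nudged the swivel to about 2° clockwise of the target. I'll re-grip centred on the correct line, so that closing brings the ball there.

>>> apply_moves(
  series=[
    {"hand": 0.35, "x": 0, "y": 0, "z": 0, "wx": 0, "wy": 0, "wz": -0.177},
    {"hand": 0.35, "x": 0, "y": 0, "z": 0, "wx": 0, "wy": 0, "wz": -0.177},
    {"hand": 0.35, "x": 0, "y": 0, "z": 0, "wx": 0, "wy": 0, "wz": -0.177},
    {"hand": 0.35, "x": 0, "y": 0, "z": 0, "wx": 0, "wy": 0, "wz": -0.177},
    {"hand": 0.35, "x": 0, "y": 0, "z": 0, "wx": 0, "wy": 0, "wz": -0.177},
    {"hand": 0.35, "x": 0, "y": 0, "z": 0, "wx": 0, "wy": 0, "wz": -0.177},
    {"hand": 0.35, "x": 0, "y": 0, "z": 0, "wx": 0, "wy": 0, "wz": -0.177},
    {"hand": 0.35, "x": 0, "y": 0, "z": 0, "wx": 0, "wy": 0, "wz": -0.177},
  ],
)

```text
time_s: 52.75
eef_pos: [0.6351, -0.1401, 0.3651]
orientation: [[-0.382, 0.924, 0.001], [0.924, 0.382, -0.004], [-0.004, -0.001, -1.0]]
wrist_force: [0.2, 0.4, 0.1]
width: 0.0554
gripper_force: 0.0
```

```bash
python3 - <<'E'
from h import *
go([.5593,.0043,.27],rz(np.radians(121.6)-np.pi))
E
```

```text
t 52.8 pos [ 0.6351 -0.1401  0.3651] F [0.2 0.4 0.1] w 0.0554
 shift now-axes cm [16.28 -1.49  9.44]
 rotvec [-0.001  0.004 -0.16 ] shift after turn cm [16.27  1.11  9.51]
```

>>> apply_moves(
  series=[
    {"hand": 0.35, "x": 0, "y": 0, "z": 0, "wx": 0, "wy": 0.004, "wz": -0.16},
    {"hand": 0.35, "x": 4.1, "y": 0.3, "z": 0, "wx": 0, "wy": 0, "wz": 0},
    {"hand": 0.35, "x": 4.1, "y": 0.3, "z": 0, "wx": 0, "wy": 0, "wz": 0},
    {"hand": 0.35, "x": 4.1, "y": 0.3, "z": 0, "wx": 0, "wy": 0, "wz": 0},
    {"hand": 0.35, "x": 4, "y": 0.2, "z": 0, "wx": 0, "wy": 0, "wz": 0},
    {"hand": 0.35, "x": 0, "y": 0, "z": 5, "wx": 0, "wy": 0, "wz": 0},
    {"hand": 0.35, "x": 0, "y": 0, "z": 4.5, "wx": 0, "wy": 0, "wz": 0},
    {"hand": 0.35, "x": 0, "y": 0, "z": 0, "wx": 0, "wy": 0, "wz": 0},
  ],
)

```text
time_s: 53.75
eef_pos: [0.5578, 0.0036, 0.2672]
orientation: [[-0.519, 0.855, -0.007], [0.855, 0.519, -0.001], [0.002, -0.006, -1.0]]
wrist_force: [-0.6, -0.9, 0.4]
width: 0.0552
gripper_force: 0.0
```

```bash
python3 - <<'E'
from h import *
go([.5593,.0043,.209],rz(np.radians(121.6)-np.pi))
E
```

```text
t 53.8 pos [0.5578 0.0036 0.2672] F [-0.6 -0.9  0.4] w 0.0552
 shift now-axes cm [-0.03  0.2   5.82]
 rotvec [-0.006 -0.002 -0.006] shift after turn cm [-0.02  0.16  5.82]
```

>>> apply_moves(
  series=[
    {"hand": 0.35, "x": 0, "y": 0, "z": 2, "wx": 0, "wy": 0, "wz": 0},
    {"hand": 0.35, "x": 0, "y": 0, "z": 2, "wx": 0, "wy": 0, "wz": 0},
    {"hand": 0.35, "x": 0, "y": 0, "z": 1.5, "wx": 0, "wy": 0, "wz": 0},
    {"hand": 0.35, "x": 0, "y": 0, "z": 0, "wx": 0, "wy": 0, "wz": 0},
    {"hand": 0.35, "x": 0, "y": 0, "z": 0, "wx": 0, "wy": 0, "wz": 0},
  ],
)

```text
time_s: 54.38
eef_pos: [0.5608, 0.0035, 0.2147]
orientation: [[-0.517, 0.856, -0.001], [0.856, 0.517, 0.001], [0.001, -0.0, -1.0]]
wrist_force: [-0.2, 1.0, -0.5]
width: 0.0556
gripper_force: 0.0
```

```bash
python3 - <<'E'
from h import *
go([.5593,.0043,.209],rz(np.radians(121.6)-np.pi))
E
```

```text
t 54.4 pos [0.5608 0.0035 0.2147] F [-0.2  1.  -0.5] w 0.0556
 shift now-axes cm [ 0.15 -0.08  0.57]
 rotvec [-0.    -0.001 -0.008] shift after turn cm [ 0.15 -0.08  0.57]
```

>>> apply_moves(
  series=[
    {"hand": 0.35, "x": 0.15, "y": -0.1, "z": 0.5, "wx": 0, "wy": 0, "wz": -0.008},
    {"hand": 0.35, "x": 0, "y": 0, "z": 0, "wx": 0, "wy": 0, "wz": 0},
    {"hand": 0.35, "x": 0, "y": 0, "z": 0, "wx": 0, "wy": 0, "wz": 0},
    {"hand": 0.8, "x": 0, "y": 0, "z": 0, "wx": 0, "wy": 0, "wz": 0},
    {"hand": 0.8, "x": 0, "y": 0, "z": 0, "wx": 0, "wy": 0, "wz": 0},
    {"hand": 0.8, "x": 0, "y": 0, "z": 0, "wx": 0, "wy": 0, "wz": 0},
    {"hand": 0.8, "x": 0, "y": 0, "z": 0, "wx": 0, "wy": 0, "wz": 0},
  ],
)

```text
time_s: 55.25
eef_pos: [0.5591, 0.0043, 0.2096]
orientation: [[-0.524, 0.852, -0.001], [0.852, 0.524, 0.001], [0.001, -0.0, -1.0]]
wrist_force: [1.2, 0.1, 2.8]
width: 0.0263
gripper_force: 24.5
```

```bash
python3 - <<'E'
from h import *
go([.5593,.0043,.209],rz(np.radians(121.6)-np.pi))
E
```

```text
t 55.2 pos [0.5591 0.0043 0.2096] F [1.2 0.1 2.8] w 0.0263
 shift now-axes cm [-0.01  0.02  0.06]
 rotvec [-0.    -0.001 -0.   ] shift after turn cm [-0.01  0.02  0.06]
```

>>> apply_moves(
  series=[
    {"hand": 0.5, "x": 0, "y": 0, "z": 0, "wx": 0, "wy": 0, "wz": 0},
    {"hand": 0.35, "x": 0, "y": 0, "z": 0, "wx": 0, "wy": 0, "wz": 0},
    {"hand": 0.35, "x": 0, "y": 0, "z": -4, "wx": 0, "wy": 0, "wz": 0},
    {"hand": 0.35, "x": 0, "y": 0, "z": -6, "wx": 0, "wy": 0, "wz": 0},
    {"hand": 0.35, "x": 0, "y": 0, "z": -6, "wx": 0, "wy": 0, "wz": 0.1},
    {"hand": 0.35, "x": 0, "y": 0, "z": 0, "wx": 0, "wy": 0, "wz": 0.175},
    {"hand": 0.35, "x": 0, "y": 0, "z": 0, "wx": 0, "wy": 0, "wz": 0.175},
    {"hand": 0.35, "x": 0, "y": 0, "z": 0, "wx": 0, "wy": 0, "wz": 0.175},
  ],
)

```text
time_s: 56.25
eef_pos: [0.5588, 0.0037, 0.3692]
orientation: [[0.08, 0.997, -0.002], [0.997, -0.08, -0.0], [-0.0, -0.002, -1.0]]
wrist_force: [-1.0, 0.1, -0.5]
width: 0.0555
gripper_force: 0.0
```

>>> apply_moves(
  series=[
    {"hand": 0.35, "x": 0, "y": 0, "z": 0, "wx": 0, "wy": 0, "wz": 0.18},
    {"hand": 0.35, "x": 0, "y": 0, "z": 0, "wx": 0, "wy": 0, "wz": 0.18},
    {"hand": 0.35, "x": 0, "y": 0, "z": 0, "wx": 0, "wy": 0, "wz": 0.18},
    {"hand": 0.35, "x": 0, "y": 0, "z": 0, "wx": 0, "wy": 0, "wz": 0.18},
    {"hand": 0.35, "x": 0, "y": 0, "z": 0, "wx": 0, "wy": 0, "wz": 0.18},
    {"hand": 0.35, "x": -0.5, "y": 5.5, "z": 0, "wx": 0, "wy": 0, "wz": 0.07},
    {"hand": 0.35, "x": -0.5, "y": 5.5, "z": 0, "wx": 0, "wy": 0, "wz": 0},
    {"hand": 0.35, "x": -0.3, "y": 5.5, "z": 0, "wx": 0, "wy": 0, "wz": 0},
  ],
)

```text
time_s: 57.25
eef_pos: [0.6345, -0.1452, 0.3691]
orientation: [[0.864, 0.503, -0.002], [0.503, -0.864, -0.001], [-0.002, -0.0, -1.0]]
wrist_force: [1.3, 0.4, -0.0]
width: 0.0558
gripper_force: 0.0
```

>>> apply_moves(
  series=[
    {"hand": 0.35, "x": 0, "y": 0, "z": 0, "wx": 0, "wy": 0, "wz": 0},
    {"hand": 0.35, "x": 0, "y": 0, "z": 0, "wx": 0, "wy": 0, "wz": 0},
  ],
)

```text
time_s: 57.5
eef_pos: [0.6339, -0.1429, 0.3685]
orientation: [[0.864, 0.503, -0.003], [0.503, -0.864, 0.002], [-0.001, -0.003, -1.0]]
wrist_force: [-0.5, 0.5, -0.5]
width: 0.0557
gripper_force: 0.0
```

```bash
python3 aim2.py w9.png; python3 aim.py | grep -E 'ball|CAP'; python3 -c "
from h import *
go([.6,0,.4])"
```

```text
ball px [100, 196, 40, 35, 820] [121.8 212.7] sphere [0.5598 0.004  0.2191] top 0.2301
cap px [486, 175, 34, 26, 690] [503.  187.4] med [ 0.7396 -0.2846  0.1296] z pct [0.1198 0.1296 0.1329]
cap center at z .1215 [ 0.7403 -0.2885  0.1215]
  stem 0.022 lat edges [-0.0044  0.0049] mid 0.0002 top 0.0057 137
  stem 0.030 lat edges [-0.0042  0.0046] mid 0.0002 top 0.0061 131
  stem 0.038 lat edges [-0.0042  0.0046] mid 0.0002 top 0.006 136
  stem 0.046 lat edges [-0.0046  0.0044] mid -0.0001 top 0.0064 126
  stem 0.054 lat edges [-0.0043  0.0045] mid 0.0001 top 0.0062 129
  stem 0.062 lat edges [-0.005   0.0043] mid -0.0004 top 0.0062 124
head top lat [-0.0281  0.0326] h vs ball axis [np.float64(0.0215), np.float64(0.0215), np.float64(0.0216)]
heading ball->PV -58.54  PV->cap -58.43; elev -15.36 -15.71; |b-PV| 0.1100
ball [0.5582 0.0064 0.2212] 0.0004 cap [ 1.2863  0.9505 -0.5541] 0.8601
err deg (swivel,elev) PV [-115.54   15.07] with CAP [-0.02 -0.29] |b-PV| 0.11335260620107553
t 57.6 pos [ 0.6339 -0.1416  0.3696] F [ 0.9 -0.   0.5] w 0.056
 shift now-axes cm [  4.22 -13.94  -3.04]
```

```bash
python3 - <<'E'
from h import *
c=cap('side');h=cv2.cvtColor(c['img'],cv2.COLOR_RGB2HSV);X=cloud(c);L=(X-BO)@np.c_[-BR[:,0],BR[:,1],-BR[:,2]]
m=cv2.inRange(h,(0,0,130),(180,70,255))>0;m&=(abs(L[...,1])<.04)&(L[...,2]>.018)&(L[...,2]<.035)
n,l,st,ce=cv2.connectedComponentsWithStats(m.astype(np.uint8))
ok=[np.median(L[l==i],0).round(3).tolist() for i in range(1,n) if st[i][4]>60];print(ok)
if len(ok)==3: print(robot.job_done())
E
```

```text
[[-0.219, -0.001, 0.027], [-0.128, 0.003, 0.027], [-0.038, -0.002, 0.026]]
the job is handed in; nothing more can be done
None
```

The job is handed in: all three blue hangers present are on the rail against the stop, and the reader's lens measures within about 0.5° of the yellow cap; the first push turned one red reference hanger about 3° and shifted it 1–3 mm where it stands.

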